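# Load, time and start the tool drying rack

### The arm

A 7-joint arm with a two-finger parallel gripper is mounted at the origin on the work surface. World frame = base frame: x ahead of the robot, y to its left, z up, the work surface at z = 0. Lengths are in mm, angles in rad, forces in N, time in s.
With the tool pointing down it reaches from about 375 to 925 mm from the base axis. Payload 3.1 kg.
Tool frame: the origin (TCP) lies between the finger pads; the fingertips stand 8 mm ahead of it and the grasp point (between the pads) lies 11 mm behind it; x points along the fingers, y is the direction in which the jaws open and shut, and the axes are right-handed (so a half turn about x gives the same grasp; the last joint's range is limited). The gripper opens to 85 mm and grips with 20 to 120 N. Pads are 22 mm wide; open, the fingers measure 114 mm over their backs; the gripper's body (76 mm by 85 mm) begins 54 mm behind the grasp point. The pads swing forward as they close: fully open they stand 13 mm farther back than shut.
Start: joints at [-1.325, 0.383, 0.044, 1.598, -0.018, 1.161, -0.05], TCP at [219.072, 611.973, 239.269] pointing down, gripper open.
Joint ranges: [-2.61, 2.61], [-0.41, 2.15], [-1.48, 1.57], [0, 2.5], [-1.57, 4.71], [0.05, 1.97], [-2.85, 2.85]. Speed limits (rad/s): [2.79, 2.79, 3.14, 3.14, 3.14, 3.14, 3.14].

### API

Orientations are given as a 3x3 rotation matrix whose columns are the frame's x, y, z axes.
In Python, from cell import state, camera, close_job gives the robot as it stands.
- The arm moves only by the tool jog_arm, never from a script. Its argument "series" is a list of rows, each a list of 7 numbers: the shift along the tool's x, y, z scaled (see below), then the turn, a rotation vector about the tool's x, y, z scaled (see below), then the opening, from 0 (shut) to 1 (fully open). In form: [[tx, ty, tz, ax, ay, az, claw], ...]. A call has 1 to 20 rows; each row shifts and turns the commanded pose from where the row before left it, along the tool's axes as they then stand; what a row does not reach is not made up. The controller multiplies each number of a shift by 0.04 m and each number of a turn by 0.1 rad. A row lasts 1/8 s, in which the tool goes at most 62.5 mm and 10.7 degrees, less where a joint would pass 70% of its speed; a pose out of reach is approached as far as the arm can. A call with a number of a shift or a turn outside -1 to 1 is refused whole. A call with a gripper value outside its range is refused whole. The fingers move at their own pace and stop on an object; the grip force is fixed at half the most. Time passes only in rows, so rows that do not move let the fingers close. It gives the time, the measured TCP pose, the force and the opening at its end, in the units of the state.
- state(): the state, without advancing time (a new reading comes with each control period).
- camera(name): name is "side" or "top" or "wrist"; returns a dict with "img" (480x640x3 uint8, blue, green, red), "K" (3x3 intrinsics, pixels), "world_from_camera" (4x4, takes a point from camera to world coordinates). Camera axes: x right, y down, z forward; pixel columns grow to the right and rows downward; lengths in mm; the calibration is good to about 2 mm. A picture is of the moment at which its call begins. There is no depth.
- close_job(): hands the job in, once; it reports no verdict.
The state is a dict: "t": time; "qpos": joint angles; "joint_vel": joint speeds; "joint_efforts": joint torques, N m; "ee_pos": TCP position; "tool_rot": TCP orientation; "ft_force": force on the tool from outside, world axes, zero at the start; "wrist_torque": the same for the moment, N m; "finger_gap": finger opening in mm.
Only numpy, scipy, OpenCV 4.12 (cv2) and the standard library are available. Lean on these libraries where they do the work, as an engineer would, in place of code of your own. Each camera call takes 0.05 s, during which the arm holds its last target.

### The job

Dry the washed bar tools: first lay every spatula and brush that is on the counter in a cradle of its own on the drying rack, head beyond the back comb (the one farther from the robot) and its gripping place centred between the combs. Then wind the free-standing timer clockwise to 40 minutes (the eighth tick after zero), regrasping as needed, pressing it down so that the unit stays where it is, square on its mat. Last, push the rack's switch over to the left, away from the cradles, hold it hard over for one to two seconds and let it spring back to the middle, and leave everything else on the counter alone.

Things in the scene. Friction and masses are not known exactly. Their poses are not given: they have to be found in the camera images.
- rack: Fixed steel rack, 252 mm wide: tray with two low dark combs across it (along y), each 10 mm thick, centred at x = -35 and +35 mm, making five cradles. Origin: on the counter, midway between the combs; x points away from the robot, over the back comb; y to the left. A grey control box (90 x 80, 40 mm tall) with the switch is joined to its left end, centred at (-5, 178) mm.
- switch (a joint): Spring-centred paddle on the control box: 0 = upright, positive = leaning left (rack +y, away from the cradles), stops at -0.5 and 0.5 rad. Springs back when let go; about 3 N at the tip holds it hard over. Pivot line along rack x through (-5, 178, 42) mm; black paddle 22 mm wide (along x), 9 mm thick, reaching 41 mm above the pivot (83 mm over the counter).
- mat: Fixed square cork mat under the timer, 90 x 90 x 3 mm, origin under its middle. Position and yaw vary.
- timer: White free-standing timer, 0.24 kg, 68 x 68 mm, body 34 mm tall, square in the middle of the mat. Origin: middle of the underside; z up; x points to the zero tick. Twelve ticks 5 minutes apart, longer at 0, 15, 30, 45. The dial on its axis is stiff (0.16 N m): unless the unit is pressed down steadily (10 to 15 N) while turning, the whole unit spins.
- timer_dial (a joint): Dial setting: 0 at the zero tick, grows clockwise from above, 0.1047 rad a minute (40 min = 4.189), 0 to 5.6; stays as left. Steel disc 52 mm wide, its top 40 mm above the timer's underside, carrying a black grip bar 42 x 12 mm, 24 mm tall (to 64 mm), along timer x at 0, white line at its pointer end. Disc and bar turn together: fingertips may press on the disc.
- spatula_a: Washed grey silicone spatula (head 34 mm wide, 9 mm thick), straight pale wooden handle of square section, 18 x 18 mm; 60 g, 163 mm long. Origin: on the underside, under the gripping place; x points to the head. Handle from x = -65 to +53 mm, head to +98 mm; balances near x = +15 mm. May be absent.
- spatula_b: Washed grey silicone spatula (head 34 mm wide, 9 mm thick), straight pale wooden handle of square section, 18 x 18 mm; 60 g, 163 mm long. Origin: on the underside, under the gripping place; x points to the head. Handle from x = -65 to +53 mm, head to +98 mm; balances near x = +15 mm. May be absent.
- spatula_c: Washed grey silicone spatula (head 34 mm wide, 9 mm thick), straight pale wooden handle of square section, 18 x 18 mm; 60 g, 163 mm long. Origin: on the underside, under the gripping place; x points to the head. Handle from x = -65 to +53 mm, head to +98 mm; balances near x = +15 mm. May be absent.
- brush_a: Washed pastry brush (head 36 mm wide, 16 mm thick, steel and black), straight pale wooden handle of square section, 18 x 18 mm; 60 g, 163 mm long. Origin: on the underside, under the gripping place; x points to the head. Handle from x = -65 to +53 mm, head to +98 mm; balances near x = +15 mm. May be absent.
- brush_b: Washed pastry brush (head 36 mm wide, 16 mm thick, steel and black), straight pale wooden handle of square section, 18 x 18 mm; 60 g, 163 mm long. Origin: on the underside, under the gripping place; x points to the head. Handle from x = -65 to +53 mm, head to +98 mm; balances near x = +15 mm. May be absent.
- cradle0 (a point): Cradle 0 (0 is the rightmost, farthest from the switch; 52 mm apart): on the notch floor line, midway between the combs, 35 mm over the counter: a seated tool's origin lies here. Notches 26 mm wide, 22 mm deep (walls to 57 mm over the counter). 60 mm clear between the combs for fingers, down to the tray top at 8 mm.
- cradle1 (a point): Cradle 1 (0 is the rightmost, farthest from the switch; 52 mm apart): on the notch floor line, midway between the combs, 35 mm over the counter: a seated tool's origin lies here. Notches 26 mm wide, 22 mm deep (walls to 57 mm over the counter). 60 mm clear between the combs for fingers, down to the tray top at 8 mm.
- cradle2 (a point): Cradle 2 (0 is the rightmost, farthest from the switch; 52 mm apart): on the notch floor line, midway between the combs, 35 mm over the counter: a seated tool's origin lies here. Notches 26 mm wide, 22 mm deep (walls to 57 mm over the counter). 60 mm clear between the combs for fingers, down to the tray top at 8 mm.
- cradle3 (a point): Cradle 3 (0 is the rightmost, farthest from the switch; 52 mm apart): on the notch floor line, midway between the combs, 35 mm over the counter: a seated tool's origin lies here. Notches 26 mm wide, 22 mm deep (walls to 57 mm over the counter). 60 mm clear between the combs for fingers, down to the tray top at 8 mm.
- cradle4 (a point): Cradle 4 (0 is the rightmost, farthest from the switch; 52 mm apart): on the notch floor line, midway between the combs, 35 mm over the counter: a seated tool's origin lies here. Notches 26 mm wide, 22 mm deep (walls to 57 mm over the counter). 60 mm clear between the combs for fingers, down to the tray top at 8 mm.
- rack_back (a point): Point on the counter 200 mm beyond the rack's origin along rack +x; marks which way tool heads point.
- pepper_mill: Bystander: dark turned wooden pepper mill, 52 mm wide, 140 mm tall; origin under its middle. Leave it alone.
- jigger: Bystander: small copper measuring cup, 44 mm wide, 50 mm tall; origin under its middle. Leave it alone.
- bowl: Bystander: white bowl, 110 mm wide, 45 mm tall; origin under its middle. Leave it alone.
- jar: Bystander: amber glass jar with a steel cap, 60 mm wide, 70 mm tall; origin under its middle. Leave it alone.
- tub: Bystander: clear open food tub, 120 x 90 x 60 mm; origin under its middle. Leave it alone.
- mug: Bystander: white mug, 76 mm wide, 70 mm tall; origin under its middle. Leave it alone.
- shaker: Bystander: small white shaker with a metal cap, 40 mm wide, 75 mm tall; origin under its middle. Leave it alone.

How it is judged (in metres and radians):
On the way, in this order (a step that is already met when the one before it is completed fails the run):
1. every tool lies in a cradle ((horizontal distance between spatula_a and cradle0 below 0.02 m or horizontal distance between spatula_a and cradle1 below 0.02 m or horizontal distance between spatula_a and cradle2 below 0.02 m or horizontal distance between spatula_a and cradle3 below 0.02 m or horizontal distance between spatula_a and cradle4 below 0.02 m) and angle between the x axis of each of spatula_a, spatula_b, spatula_c, brush_a, brush_b and the x axis of rack, either way round below 0.2 rad and x of rack_back in the frame of spatula_a above 0.1 m and z of spatula_a in the frame of rack between 0.025 and 0.043 m and linear speed of each of spatula_a, spatula_b, spatula_c, brush_a, brush_b below 0.03 m/s and (horizontal distance between spatula_b and cradle0 below 0.02 m or horizontal distance between spatula_b and cradle1 below 0.02 m or horizontal distance between spatula_b and cradle2 below 0.02 m or horizontal distance between spatula_b and cradle3 below 0.02 m or horizontal distance between spatula_b and cradle4 below 0.02 m) and x of rack_back in the frame of spatula_b above 0.1 m and z of spatula_b in the frame of rack between 0.025 and 0.043 m and (horizontal distance between spatula_c and cradle0 below 0.02 m or horizontal distance between spatula_c and cradle1 below 0.02 m or horizontal distance between spatula_c and cradle2 below 0.02 m or horizontal distance between spatula_c and cradle3 below 0.02 m or horizontal distance between spatula_c and cradle4 below 0.02 m) and x of rack_back in the frame of spatula_c above 0.1 m and z of spatula_c in the frame of rack between 0.025 and 0.043 m and (horizontal distance between brush_a and cradle0 below 0.02 m or horizontal distance between brush_a and cradle1 below 0.02 m or horizontal distance between brush_a and cradle2 below 0.02 m or horizontal distance between brush_a and cradle3 below 0.02 m or horizontal distance between brush_a and cradle4 below 0.02 m) and x of rack_back in the frame of brush_a above 0.1 m and z of brush_a in the frame of rack between 0.025 and 0.043 m and (horizontal distance between brush_b and cradle0 below 0.02 m or horizontal distance between brush_b and cradle1 below 0.02 m or horizontal distance between brush_b and cradle2 below 0.02 m or horizontal distance between brush_b and cradle3 below 0.02 m or horizontal distance between brush_b and cradle4 below 0.02 m) and x of rack_back in the frame of brush_b above 0.1 m and z of brush_b in the frame of rack between 0.025 and 0.043 m), for 0.2 s.
2. the timer is wound to 40 minutes, still square on its mat (value of joint timer_dial between 4.029 and 4.349 rad and angle between the x axis of timer and the x axis of mat, either way round below 0.2 rad and horizontal distance between timer and mat below 0.02 m and angle between timer's own z axis and vertical below 0.1 rad), for 0.2 s.
3. the switch is held over to the left (value of joint switch above 0.3 rad), for 0.8 s.
4. the switch is let go and back in the middle (value of joint switch between -0.08 and 0.08 rad), for 0.2 s.
At the end, for the whole second after the job is handed in: All tools rest down in cradles, heads beyond the back comb, origin within 20 mm of the cradle point, straight to 0.2 rad; dial at 40 min (within 1.5 min); timer within 20 mm of its mat's middle and 0.2 rad of square; switch back in the middle (within 0.08 rad); all at rest (all of step 1 and all of step 2 and all of step 4 and linear speed of timer below 0.03 m/s); the robot touches nothing.
It fails at once if the timer unit spins round on its mat (more than 0.4 rad) (angle between the x axis of timer and the x axis of mat, either way round above 0.4 rad).
It fails at once if the switch is pushed the wrong way, to the right (value of joint switch below -0.3 rad).
It fails at once if a bystander is shoved more than 50 mm or knocked over (distance of any of pepper_mill, jigger, bowl, jar, tub, mug, shaker from where it was at the start of the episode above 0.05 m or angle between any of pepper_mill, jigger, bowl, jar, tub, mug, shaker's own z axis and vertical above 0.6 rad).
Of spatula_a, spatula_b, spatula_c, brush_a, brush_b only 3 to 5 are there at a start; the rules pass over those that are not, and their reading is None.
At some moment in a run one of spatula_a, spatula_b, spatula_c, brush_a, brush_b may be knocked a few centimetres aside while the robot is not near it.
Once in a run the grip may slacken for a moment while it holds something.
It also fails if it takes over 210 s, if anything falls off the work surface, if the arm or the gripper's body presses on something with over 40 N, if the wrist force passes 120 N, or if a joint passes its speed limit or range.

## Working session

There is one attempt and no reset: what is moved stays moved. The work goes in short steps, Python scripts to look and compute and a tool call to move; the robot and the scene stay as the last step left them, time stands still between calls to the robot, and variables do not carry over. Pictures are saved under pics/ and viewed, and the job is handed in when it is done.

Besides the shell and the picture viewer there is one more tool, called after "Emit:" as name(argument=value, ...) on one line, values as JSON. jog_arm: Moves the arm, as the interface text tells. Shifts and turns lie within -1 to 1; 1 stands for 0.04 m of shift or 0.1 rad of turn. Its arguments: {"type":"object","properties":{"series":{"type":"array"}},"required":["series"]}

```bash
ls; mkdir -p pics; python3 - <<'E'
from cell import state,camera
import cv2,numpy as np
s=state(); print({k:np.round(v,3).tolist() for k,v in s.items()})
for n in ['top','side','wrist']:
    c=camera(n); cv2.imwrite(f'pics/{n}0.png',c['img']); print(n,np.round(c['K'],1).tolist(),np.round(c['world_from_camera'],3).tolist())
E
```

```text
pics
{'t': 0.0, 'qpos': [-1.325, 0.384, 0.044, 1.6, -0.018, 1.161, -0.05], 'joint_vel': [-0.0, 0.002, -0.001, -0.0, 0.001, -0.0, -0.001], 'joint_efforts': [-0.001, -43.346, 1.024, -24.952, 0.011, 0.011, 0.0], 'ee_pos': [218.797, 611.089, 237.849], 'tool_rot': [[-0.001, 0.337, 0.942], [-0.003, 0.942, -0.337], [-1.0, -0.003, 0.0]], 'ft_force': [-0.185, 0.985, -0.436], 'wrist_torque': [-0.001, 0.04, 0.044], 'finger_gap': 85.17}
top [[559.6, 0.0, 319.0], [0.0, 559.6, 229.6], [0.0, 0.0, 1.0]] [[-0.028, -0.99, 0.138, 350.184], [-1.0, 0.027, -0.005, -80.485], [0.001, -0.138, -0.99, 1611.61], [0.0, 0.0, 0.0, 1.0]]
side [[537.5, 0.0, 326.3], [0.0, 537.5, 242.1], [0.0, 0.0, 1.0]] [[0.858, -0.387, 0.337, 191.642], [-0.513, -0.642, 0.57, -772.521], [-0.004, -0.662, -0.75, 960.002], [0.0, 0.0, 0.0, 1.0]]
wrist [[374.3, 0.0, 319.6], [0.0, 374.3, 235.7], [0.0, 0.0, 1.0]] [[0.337, 0.892, 0.302, 140.764], [0.941, -0.319, -0.11, 638.833], [-0.002, 0.321, -0.947, 373.316], [0.0, 0.0, 0.0, 1.0]]
```

View pics/top0.png

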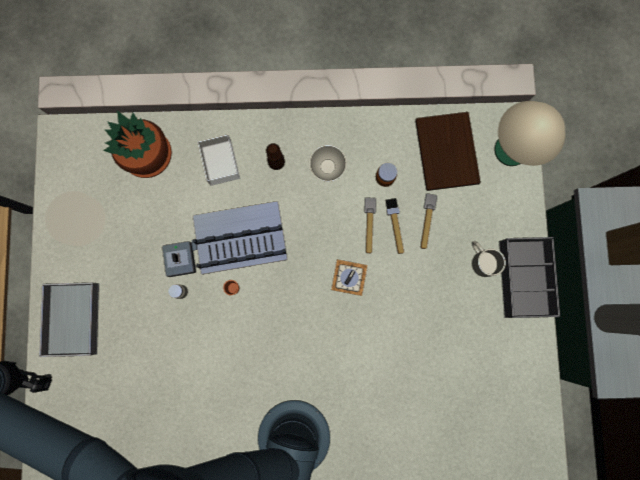

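View pics/side0.png

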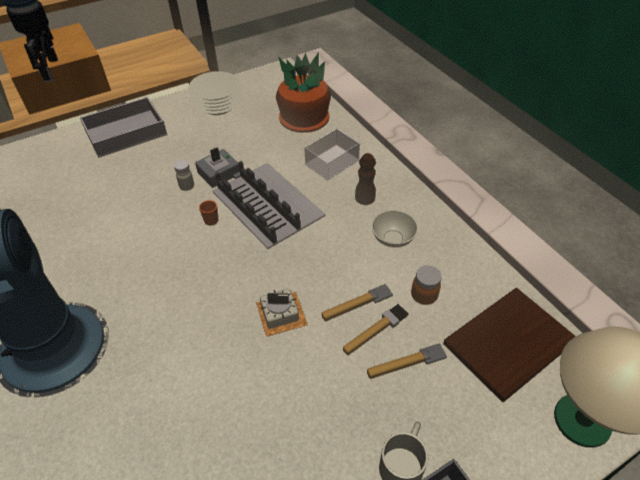

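View pics/wrist0.png

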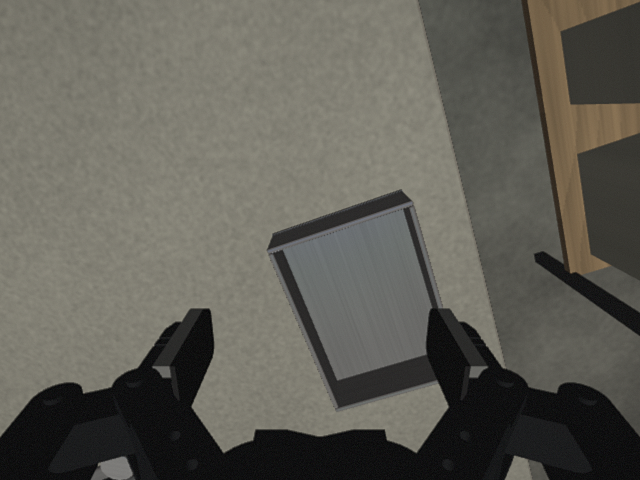

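```bash
cat > h.py <<'E'
import numpy as np,cv2
from cell import state,camera
def px(name,uv,z,c=None):
    c=c or camera(name)
    K=c['K'];T=np.array(c['world_from_camera'])
    d=T[:3,:3]@np.linalg.solve(K,[uv[0],uv[1],1.]);o=T[:3,3]
    return o+d*(z-o[2])/d[2]
def proj(p,c):
    T=np.linalg.inv(np.array(c['world_from_camera'])); q=np.array(c['K'])@(T[:3,:3]@np.array(p,float)+T[:3,3]); return q[:2]/q[2]
def crop(img,x0,y0,x1,y1,f,fn):
    cv2.imwrite(fn,cv2.resize(img[y0:y1,x0:x1],None,fx=f,fy=f,interpolation=cv2.INTER_CUBIC))
def st():
    s=state(); print('t',round(float(s['t']),2),'p',np.round(s['ee_pos'],1),'f',np.round(s['ft_force'],1),'gap',round(float(s['finger_gap']),1));print(np.round(s['tool_rot'],3).tolist(),'q',np.round(s['qpos'],2).tolist())
E
python3 - <<'E'
from h import *
i=cv2.imread('pics/top0.png')
crop(i,330,180,450,300,5,'pics/a.png'); crop(i,155,190,300,300,5.5,'pics/b.png')
E
```

```text
(no output)
```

View pics/a.png

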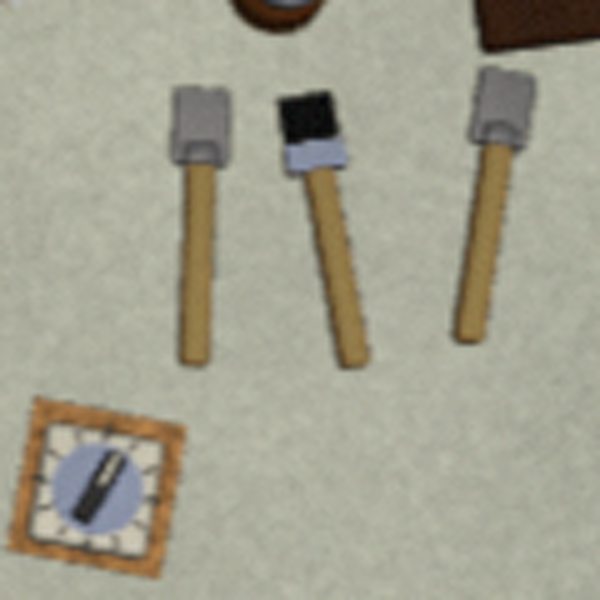

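View pics/b.png

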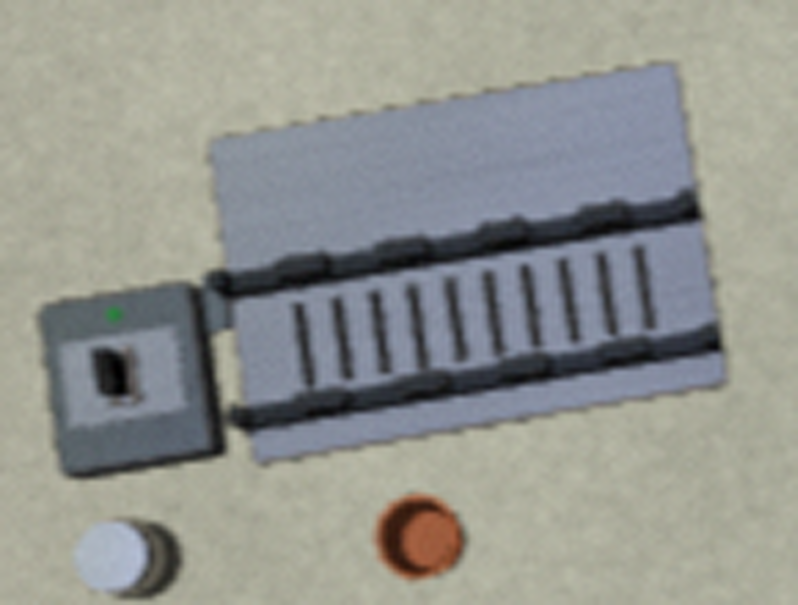

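```bash
python3 - <<'E'
from h import *
c=camera('top')
b=lambda u,v,z:px('top',(155+(u+.5)/5.5-.5,190+(v+.5)/5.5-.5),z,c)
a=lambda u,v,z:px('top',(330+(u+.5)/5-.5,180+(v+.5)/5-.5),z,c)
for n,q in dict(LB=(212,138,8),RB=(677,63,8),RF=(725,385,8),LF=(258,463,8),bcL=(215,283,57),bcR=(692,200,57),fcL=(237,415,57),fcR=(715,335,57),box1=(42,305,40),box2=(188,285,40),box3=(220,455,40),box4=(66,472,40)).items(): print(n,np.round(b(*q),1))
for n,q in dict(s1tip=(202,87,9),s1end=(195,364,18),btip=(306,94,16),bend=(354,364,18),s2tip=(508,69,9),s2end=(470,340,18),m1=(36,398,3),m2=(185,426,3),m3=(158,576,3),m4=(9,548,3),dial=(100,490,40),barp=(118,458,64),bare=(82,520,64)).items(): print(n,np.round(a(*q),1))
E
```

```text
LB [627.9 276.3   8. ]
RB [661.4  30.1   8. ]
RF [489.7   8.1   8. ]
LF [455.7 251.7   8. ]
bcL [544.6 263.6  57. ]
bcR [580.5  20.4  57. ]
fcL [477.  252.2  57. ]
fcR [511.    9.9  57. ]
box1 [537.8 356.1  40. ]
box2 [546.  281.2  40. ]
box3 [458.2 264.5  40. ]
box4 [451.7 342.9  40. ]
s1tip [ 665.8 -239.2    9. ]
s1end [ 503.  -227.8   18. ]
btip [ 658.6 -298.7   16. ]
bend [ 500.5 -318.7   18. ]
s2tip [ 671.6 -418.2    9. ]
s2end [ 512.4 -385.8   18. ]
m1 [ 487.3 -136.8    3. ]
m2 [ 468.8 -222.     3. ]
m3 [ 383.5 -203.2    3. ]
m4 [ 401.7 -118.6    3. ]
dial [ 431.5 -169.7   40. ]
barp [ 447.6 -178.9   64. ]
bare [ 414.  -157.9   64. ]
```

```bash
cat >> h.py <<'E'
from scipy.spatial.transform import Rotation as R
def Rg(yaw):
    return np.array([[0,-np.sin(yaw),np.cos(yaw)],[0,np.cos(yaw),np.sin(yaw)],[-1,0,0]])
def yaw(): 
    r=state()['tool_rot']; return float(np.arctan2(r[1][2],r[0][2]))
def plan(pts,p0=None):
    """pts: list of (pos,yaw). turn first, then shift"""
    s=state(); Rc=np.array(s['tool_rot']); p=np.array(s['ee_pos'],float)
    for q,yw in pts:
        Rt=Rg(yw); rv=R.from_matrix(Rc.T@Rt).as_rotvec()/0.1
        d=Rt.T@(np.array(q,float)-p)/40
        print('to',np.round(q,1),round(yw,3),'| turn units',np.round(rv,2),'| shift units',np.round(d,2),'min rows',int(np.ceil(max(abs(d).max(),np.linalg.norm(d)*40/62.5))))
        Rc=Rt;p=np.array(q,float)
E
python3 - <<'E'
from h import *
plan([((450,140,240),0.1),((568,-232,150),-0.07)])
E
```

```text
to [450 140 240] 0.1 | turn units [-4.44 -0.    0.02] | shift units [ -0.04 -12.3    4.57] min rows 13
to [ 568 -232  150] -0.07 | turn units [1.7 0.  0. ] | shift units [ 2.25 -9.07  3.59] min rows 10
```

Emit:
jog_arm(series=[[0, 0, 0, -0.9, 0, 0, 1], [0, 0, 0, -0.9, 0, 0, 1], [0, 0, 0, -0.9, 0, 0, 1], [0, 0, 0, -0.9, 0, 0, 1], [0, 0, 0, -0.84, 0, 0, 1], [0, -0.95, 0.35, 0, 0, 0, 1], [0, -0.95, 0.35, 0, 0, 0, 1], [0, -0.95, 0.35, 0, 0, 0, 1], [0, -0.95, 0.35, 0, 0, 0, 1], [0, -0.95, 0.35, 0, 0, 0, 1], [0, -0.95, 0.35, 0, 0, 0, 1], [0, -0.95, 0.35, 0, 0, 0, 1], [0, -0.95, 0.35, 0, 0, 0, 1], [0, -0.95, 0.35, 0, 0, 0, 1], [0, -0.95, 0.35, 0, 0, 0, 1], [0, -0.95, 0.35, 0, 0, 0, 1], [0, -0.95, 0.35, 0, 0, 0, 1], [0, -0.95, 0.35, 0, 0, 0, 1], [0, 0, 0, 0, 0, 0, 1]])

```text
t: 2.58
ee_pos: [450.9, 134.7, 239.3]
tool_rot: [[0.0, -0.092, 0.996], [-0.001, 0.996, 0.092], [-1.0, -0.001, 0.0]]
ft_force: [-0.3, 0.5, 0.5]
finger_gap: 85.3
```

```bash
python3 - <<'E'
from h import *
st()
c=camera('wrist'); cv2.imwrite('pics/w1.png',c['img']); print(np.array(c['world_from_camera']).round(3).tolist())
np.save('pics/w1.npy',c,allow_pickle=True)
E
```

```text
t 2.58 p [450.9 134.7 239.3] f [-0.3  0.5  0.5] gap 85.3
[[0.0, -0.092, 0.996], [-0.001, 0.996, 0.092], [-1.0, -0.001, 0.0]] q [-0.71, 0.03, 0.34, 2.03, -0.01, 1.08, 1.3]
[[-0.092, 0.943, 0.32, 368.188], [0.996, 0.087, 0.029, 126.799], [-0.001, 0.321, -0.947, 374.65], [0.0, 0.0, 0.0, 1.0]]
```

View pics/w1.png

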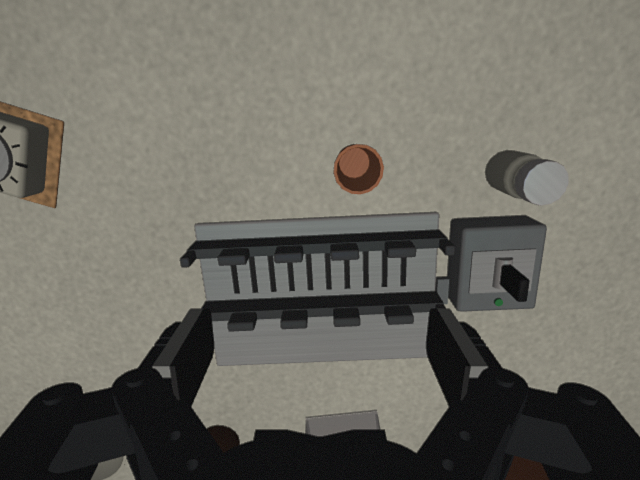

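```bash
python3 - <<'E'
from h import *
i=cv2.imread('pics/w1.png')
crop(i,170,200,470,340,2.66,'pics/c.png')
E
```

```text
(no output)
```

View pics/c.png

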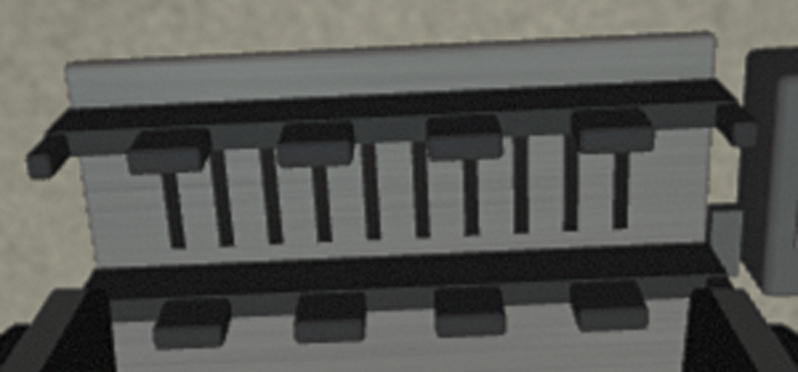

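```bash
python3 - <<'E'
from h import *
c=np.load('pics/w1.npy',allow_pickle=True).item()
F=[(168,162),(315,156),(465,148),(614,141)];B=[(190,335),(331,330),(470,325),(612,318)]
A=[];W=[]
for L,x in((F,-35),(B,35)):
    for (u,v),y in zip(L,(-78,-26,26,78)):
        W.append(px('wrist',(170+u/2.66,200+v/2.66),57,c)[:2]);A.append((x,y))
A=np.array(A,float);W=np.array(W);print(W.round(1).tolist())
Wc=W.mean(0);H=A.T@(W-Wc);th=np.arctan2(H[0,1]-H[1,0],H[0,0]+H[1,1])
Rm=np.array([[np.cos(th),-np.sin(th)],[np.sin(th),np.cos(th)]])
print('origin',Wc,'yaw',th,'res',(W-Wc-A@Rm.T).round(1).tolist())
for k in range(5): print(k,(Wc+Rm@[0,-104+52*k]).round(1))
print('switch',Wc+Rm@[-5,178])
E
```

```text
[[507.2, 59.6], [500.3, 110.0], [492.6, 161.0], [485.3, 211.5], [575.3, 68.9], [568.4, 120.3], [561.6, 170.7], [553.9, 221.9]]
origin [530.57097725 140.48813203] yaw 0.14193645025676305 res [[0.3, 1.3], [0.7, 0.2], [0.4, -0.3], [0.4, -1.3], [-1.0, 0.7], [-0.5, 0.6], [0.0, -0.5], [-0.3, -0.7]]
0 [545.3  37.5]
1 [537.9  89. ]
2 [530.6 140.5]
3 [523.2 192. ]
4 [515.9 243.4]
switch [500.44131431 315.99084828]
```

```bash
python3 - <<'E'
from h import *
plan([((470,-290,240),-0.07)])
E
```

```text
to [ 470 -290  240] -0.07 | turn units [ 1.66 -0.   -0.  ] | shift units [ -0.02 -10.62   1.25] min rows 11
```

Emit:
jog_arm(series=[[0, 0, 0, 0.83, 0, 0, 1], [0, 0, 0, 0.83, 0, 0, 1], [0, -0.97, 0.11, 0, 0, 0, 1], [0, -0.97, 0.11, 0, 0, 0, 1], [0, -0.97, 0.11, 0, 0, 0, 1], [0, -0.97, 0.11, 0, 0, 0, 1], [0, -0.97, 0.11, 0, 0, 0, 1], [0, -0.97, 0.11, 0, 0, 0, 1], [0, -0.97, 0.11, 0, 0, 0, 1], [0, -0.97, 0.11, 0, 0, 0, 1], [0, -0.97, 0.11, 0, 0, 0, 1], [0, -0.97, 0.11, 0, 0, 0, 1], [0, -0.97, 0.11, 0, 0, 0, 1], [0, 0, 0, 0, 0, 0, 1]])

```text
t: 4.38
ee_pos: [469.6, -292.6, 239.3]
tool_rot: [[-0.0, 0.069, 0.998], [-0.002, 0.998, -0.069], [-1.0, -0.002, -0.0]]
ft_force: [0.6, 0.1, 0.6]
finger_gap: 85.3
```

```bash
python3 - <<'E'
from h import *
st()
c=camera('wrist'); cv2.imwrite('pics/w2.png',c['img'])
np.save('pics/w2.npy',c,allow_pickle=True)
E
```

```text
t 4.38 p [ 469.6 -292.6  239.3] f [0.6 0.1 0.6] gap 85.3
[[-0.0, 0.069, 0.998], [-0.002, 0.998, -0.069], [-1.0, -0.002, -0.0]] q [-0.17, 0.24, 0.75, 1.86, -0.18, 1.11, 2.15]
```

View pics/w2.png

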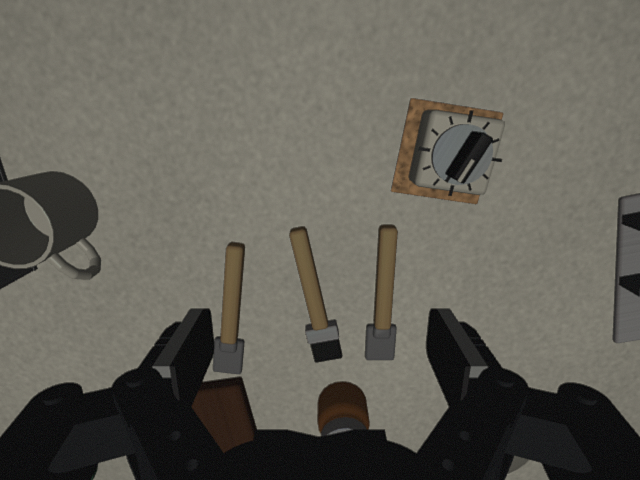

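```bash
python3 - <<'E'
from h import *
i=cv2.imread('pics/w2.png')
crop(i,380,85,520,215,5,'pics/d.png');crop(i,200,210,420,370,3.6,'pics/e.png')
E
```

```text
(no output)
```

View pics/d.png

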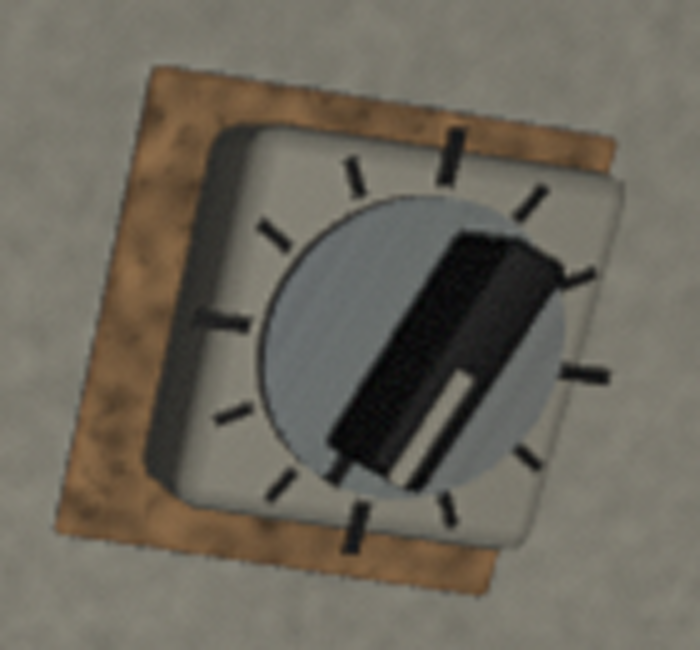

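View pics/e.png

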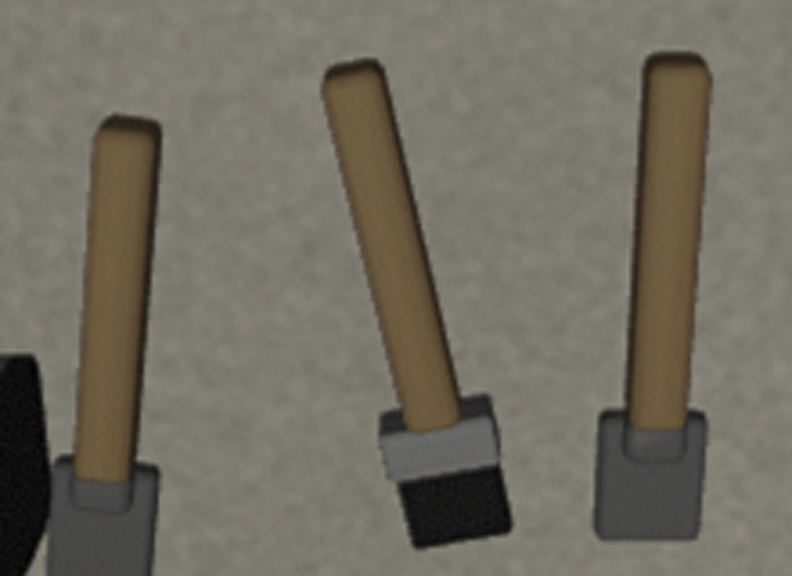

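```bash
python3 - <<'E'
from h import *
c=np.load('pics/w2.npy',allow_pickle=True).item()
e=lambda u,v,z:px('wrist',(200+u/3.6,210+v/3.6),z,c)
for n,a,b in(('s1',(677,74),(659,428)),('br',(355,84),(432,418)),('s2',(126,133),(103,482))):
    A=e(*a,18)[:2];B=e(*b,18)[:2];d=B-A;L=np.linalg.norm(d);d/=L
    print(n,A.round(1),B.round(1),'L',L.round(1),'yaw',np.arctan2(d[1],d[0]).round(3),'orig',(A+65*d).round(1),(B-53*d).round(1))
D=lambda u,v,z:px('wrist',(380+u/5,85+v/5),z,c)
m=[D(152,66,3),D(615,138,3),D(485,596,3),D(55,530,3)]
print(np.round(m,1).tolist())
t=[D(455,155,34),D(585,375,34),D(355,525,34),D(222,322,34)];t=np.array(t)
print('ticks',t.round(1).tolist(),'c',t.mean(0), 'dirs',[round(float(np.arctan2(*(p-t.mean(0))[1::-1])),3) for p in t])
print('bar',D(490,235,64),D(410,480,64),D(540,255,64),D(365,455,64))
E
```

```text
s1 [ 506.7 -227.5] [ 620.  -234.3] L 113.5 yaw -0.06 orig [ 571.6 -231.4] [ 567.1 -231.1]
br [ 503.4 -317.1] [ 611.7 -303.1] L 109.2 yaw 0.128 orig [ 567.9 -308.8] [ 559.2 -309.9]
s2 [ 513.5 -382.9] [ 627.5 -406.4] L 116.4 yaw -0.203 orig [ 577.1 -396. ] [ 575.6 -395.7]
[[383.3, -202.8, 3.0], [402.2, -115.7, 3.0], [489.7, -134.4, 3.0], [470.0, -221.6, 3.0]]
ticks [[401.8, -157.3, 34.0], [441.4, -131.8, 34.0], [466.0, -171.9, 34.0], [427.5, -197.0, 34.0]] c [ 434.14774772 -164.50610471   34.        ] dirs [2.923, 1.354, -0.227, -1.774]
bar [ 413.17760785 -162.44700989   64.        ] [ 451.98472167 -173.17079182   64.        ] [ 416.85943652 -154.23954463   64.        ] [ 447.26165972 -180.84033478   64.        ]
```

```bash
python3 - <<'E'
from h import *
plan([((568.5,-231.5,120),-0.065),((568.5,-231.5,10),-0.065)])
E
```

```text
to [ 568.5 -231.5  120. ] -0.065 | turn units [-0.02 -0.01 -0.  ] | shift units [2.97 1.63 2.36] min rows 3
to [ 568.5 -231.5   10. ] -0.065 | turn units [0. 0. 0.] | shift units [2.75 0.   0.  ] min rows 3
```

Emit:
jog_arm(series=[[0.4, 0.41, 0.59, 0, 0, 0, 0.6], [0.7, 0.41, 0.59, 0, 0, 0, 0.6], [0.9, 0.41, 0.59, 0, 0, 0, 0.6], [0.97, 0.4, 0.59, 0, 0, 0, 0.6], [0.7, 0, 0, 0, 0, 0, 0.6], [0.7, 0, 0, 0, 0, 0, 0.6], [0.5, 0, 0, 0, 0, 0, 0.6], [0.3, 0, 0, 0, 0, 0, 0.6], [0, 0, 0, 0, 0, 0, 0.6]])

```text
t: 5.55
ee_pos: [568.0, -230.7, 31.9]
tool_rot: [[-0.001, 0.065, 0.998], [0.001, 0.998, -0.065], [-1.0, 0.001, -0.001]]
ft_force: [0.4, -1.2, 0.6]
finger_gap: 51.4
```

```bash
python3 - <<'E'
from h import *
st()
c=camera('wrist'); cv2.imwrite('pics/w3.png',c['img'])
c=camera('side'); cv2.imwrite('pics/s3.png',c['img'][200:440,200:520])
E
```

```text
t 5.55 p [ 568.  -230.7   31.9] f [ 0.4 -1.2  0.6] gap 51.4
[[-0.001, 0.065, 0.998], [0.001, 0.998, -0.065], [-1.0, 0.001, -0.001]] q [-0.12, 0.64, 0.56, 1.84, -0.46, 0.8, 2.18]
```

View pics/w3.png

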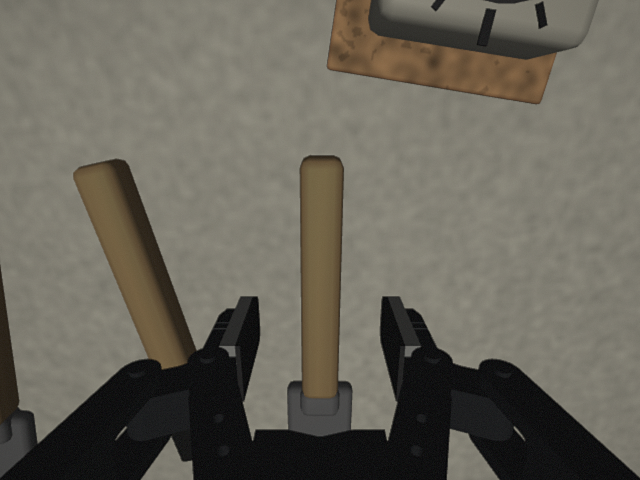

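View pics/s3.png

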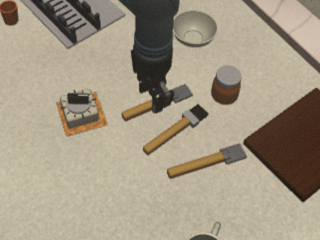

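Emit:
jog_arm(series=[[0.3, 0, 0, 0, 0, 0, 0.6], [0.27, 0, 0, 0, 0, 0, 0.6], [0, 0, 0, 0, 0, 0, 0], [0, 0, 0, 0, 0, 0, 0], [0, 0, 0, 0, 0, 0, 0], [0, 0, 0, 0, 0, 0, 0], [0, 0, 0, 0, 0, 0, 0]])

```text
t: 6.52
ee_pos: [568.3, -231.5, 9.7]
tool_rot: [[0.0, 0.066, 0.998], [-0.0, 0.998, -0.066], [-1.0, -0.0, 0.0]]
ft_force: [-0.1, 0.8, 0.1]
finger_gap: 16.8
```

```bash
python3 - <<'E'
from h import *
st()
plan([((568.5,-231.5,160),-0.065),((530.6,139,160),0.142),((530.6,139,50),0.142)])
c=camera('wrist'); cv2.imwrite('pics/w4.png',c['img'])
E
```

```text
t 6.53 p [ 568.3 -231.5    9.7] f [-0.1  0.8  0.1] gap 16.8
[[0.0, 0.066, 0.998], [-0.0, 0.998, -0.066], [-1.0, -0.0, 0.0]] q [-0.1, 0.67, 0.54, 1.84, -0.48, 0.76, 2.2]
to [ 568.5 -231.5  160. ] -0.065 | turn units [-0.01  0.    0.  ] | shift units [-3.76  0.    0.  ] min rows 4
to [530.6 139.  160. ] 0.142 | turn units [-2.07  0.    0.  ] | shift units [0.   9.3  0.37] min rows 10
to [530.6 139.   50. ] 0.142 | turn units [0. 0. 0.] | shift units [2.75 0.   0.  ] min rows 3
```

View pics/w4.png

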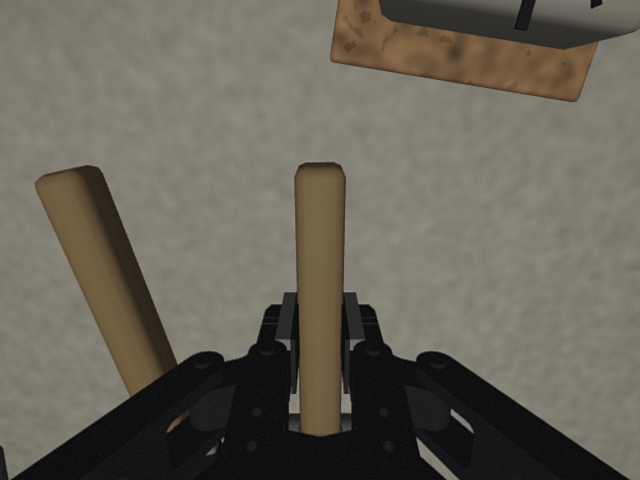

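Emit:
jog_arm(series=[[-0.3, 0, 0, 0, 0, 0, 0], [-0.7, 0, 0, 0, 0, 0, 0], [-0.9, 0, 0, -0.5, 0, 0, 0], [-0.9, 0, 0, -0.8, 0, 0, 0], [-0.9, 0, 0, -0.75, 0, 0, 0], [0, 0.7, 0.03, 0, 0, 0, 0], [0, 0.9, 0.03, 0, 0, 0, 0], [0, 0.95, 0.03, 0, 0, 0, 0], [0, 0.95, 0.03, 0, 0, 0, 0], [0, 0.95, 0.03, 0, 0, 0, 0], [0, 0.95, 0.03, 0, 0, 0, 0], [0, 0.95, 0.03, 0, 0, 0, 0], [0, 0.95, 0.03, 0, 0, 0, 0], [0, 0.95, 0.03, 0, 0, 0, 0], [0, 0.95, 0.03, 0, 0, 0, 0], [0, 0.9, 0.03, 0, 0, 0, 0], [0, 0.2, 0.03, 0, 0, 0, 0], [0, 0, 0, 0, 0, 0, 0], [0, 0, 0, 0, 0, 0, 0]])

```text
t: 8.95
ee_pos: [525.8, 176.1, 157.9]
tool_rot: [[0.0, -0.136, 0.991], [-0.001, 0.991, 0.136], [-1.0, -0.001, 0.0]]
ft_force: [-0.3, 0.7, -0.9]
finger_gap: 16.0
```

```bash
python3 - <<'E'
from h import *
st()
plan([((523.2,191.5,160),0.142)])
c=camera('wrist'); cv2.imwrite('pics/w5.png',c['img']);np.save('pics/w5.npy',c,allow_pickle=True)
E
```

```text
t 8.95 p [525.8 176.1 157.9] f [-0.3  0.7 -0.9] gap 16.0
[[0.0, -0.136, 0.991], [-0.001, 0.991, 0.136], [-1.0, -0.001, 0.0]] q [-0.82, 0.32, 0.49, 1.92, -0.18, 0.94, 1.47]
to [523.2 191.5 160. ] 0.142 | turn units [-0.06  0.    0.01] | shift units [-0.05  0.39 -0.01] min rows 1
```

View pics/w5.png

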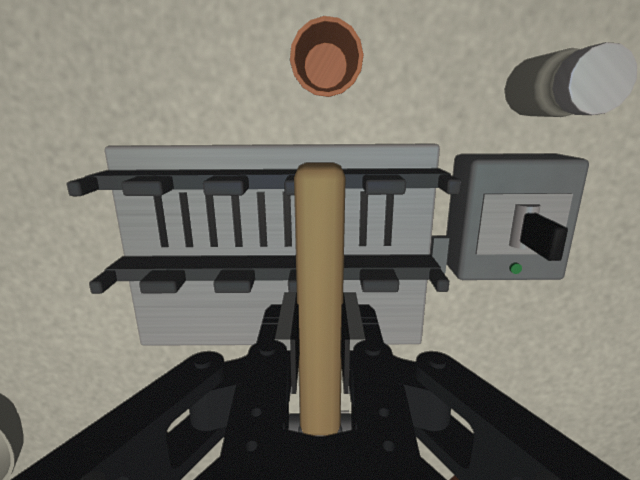

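```bash
cat >> h.py <<'E'
def rackfit(c,pts):
    A=np.array([(x,y) for x,y,_,_ in pts],float);W=np.array([px('wrist',(u,v),57,c)[:2] for _,_,u,v in pts])
    Ac=A.mean(0);Wc=W.mean(0);H=(A-Ac).T@(W-Wc);th=np.arctan2(H[0,1]-H[1,0],H[0,0]+H[1,1])
    Rm=np.array([[np.cos(th),-np.sin(th)],[np.sin(th),np.cos(th)]]);o=Wc-Rm@Ac
    print('origin',o.round(1),'yaw',th.round(3),'res',(W-o-A@Rm.T).round(1).tolist())
E
python3 - <<'E'
from h import *
crop(cv2.imread('pics/w5.png'),60,140,460,310,2,'pics/f.png')
E
```

```text
(no output)
```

View pics/f.png

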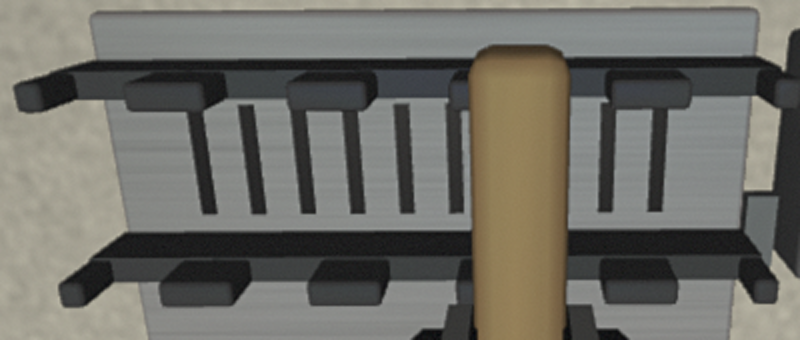

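```bash
python3 - <<'E'
from h import *
c=np.load('pics/w5.npy',allow_pickle=True).item()
L=[(-35,-78,166,96),(-35,-26,328,96),(-35,78,652,95),(35,-78,200,292),(35,-26,348,292),(35,78,641,290)]
rackfit(c,[(x,y,60+u/2,140+v/2) for x,y,u,v in L])
E
```

```text
origin [529.9 141. ] yaw 0.142 res [[0.1, 0.1], [0.5, -0.1], [0.8, -0.6], [-0.7, 0.9], [-0.4, 0.7], [-0.3, -1.1]]
```

Emit:
jog_arm(series=[[0.2, 0.41, -0.02, -0.06, 0, 0, 0], [0.6, 0, 0, 0, 0, 0, 0], [0.6, 0, 0, 0, 0, 0, 0], [0.4, 0, 0, 0, 0, 0, 0], [0.2, 0, 0, 0, 0, 0, 0], [0, 0, 0, 0, 0, 0, 0], [0, 0, 0, 0, 0, 0, 0]])

```text
t: 9.88
ee_pos: [523.2, 194.9, 78.5]
tool_rot: [[0.002, -0.145, 0.989], [0.001, 0.989, 0.145], [-1.0, 0.001, 0.002]]
ft_force: [0.2, -0.0, -0.2]
finger_gap: 15.9
```

```bash
python3 - <<'E'
from h import *
st()
c=camera('wrist'); cv2.imwrite('pics/w6.png',c['img']);np.save('pics/w6.npy',c,allow_pickle=True)
E
```

```text
t 9.88 p [523.2 194.9  78.5] f [ 0.2 -0.  -0.2] gap 15.9
[[0.002, -0.145, 0.989], [0.001, 0.989, 0.145], [-1.0, 0.001, 0.002]] q [-0.8, 0.44, 0.44, 1.96, -0.26, 0.79, 1.5]
```

View pics/w6.png

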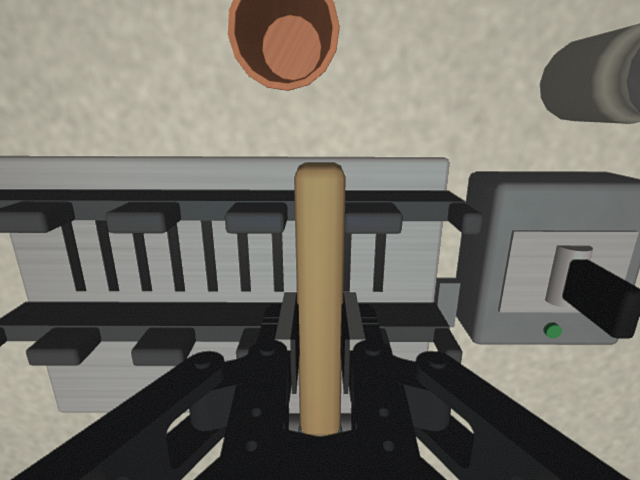

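Emit:
jog_arm(series=[[0, -0.06, 0, 0, 0, 0, 0], [0.2, 0, 0, 0, 0, 0, 0], [0.3, 0, 0, 0, 0, 0, 0], [0.3, 0, 0, 0, 0, 0, 0], [0, 0, 0, 0, 0, 0, 0], [0, 0, 0, 0, 0, 0, 0]])

```text
t: 10.68
ee_pos: [522.3, 192.1, 44.9]
tool_rot: [[-0.001, -0.145, 0.989], [-0.001, 0.989, 0.145], [-1.0, -0.0, -0.001]]
ft_force: [0.6, -0.0, -0.4]
finger_gap: 16.7
```

```bash
python3 - <<'E'
from h import *
st()
c=camera('wrist'); cv2.imwrite('pics/w7.png',c['img'])
c=camera('side');crop(c['img'],180,130,350,250,4,'pics/s7.png')
E
```

```text
t 10.68 p [522.3 192.1  44.9] f [ 0.6 -0.  -0.4] gap 16.7
[[-0.001, -0.145, 0.989], [-0.001, 0.989, 0.145], [-1.0, -0.0, -0.001]] q [-0.77, 0.49, 0.42, 1.97, -0.29, 0.73, 1.53]
```

View pics/w7.png

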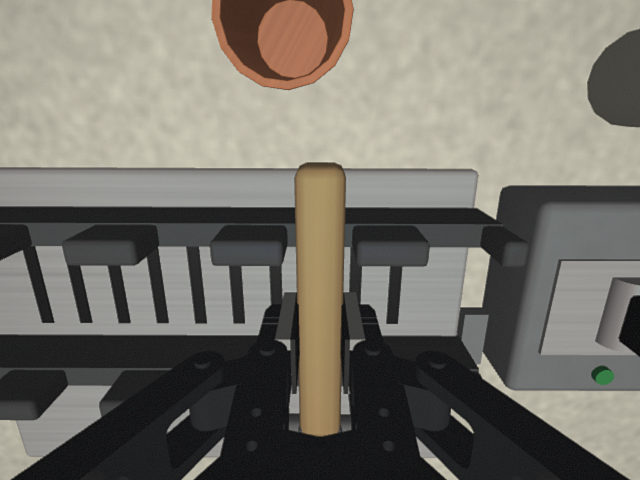

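View pics/s7.png

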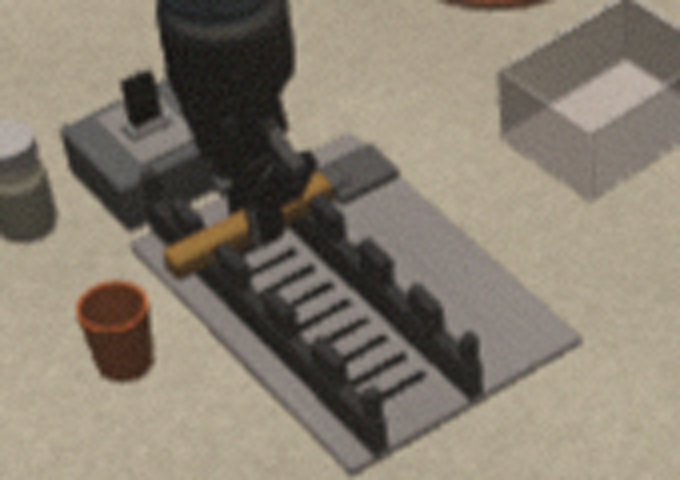

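Emit:
jog_arm(series=[[0, 0, 0, 0, 0, 0, 0.42], [0, 0, 0, 0, 0, 0, 0.42], [0, 0, 0, 0, 0, 0, 0.42], [-0.3, 0, 0, 0, 0, 0, 0.42], [-0.6, 0, 0, 0, 0, 0, 0.42], [-0.9, 0, 0, 0, 0, 0, 0.42], [-0.9, 0, 0, 0, 0, 0, 0.42], [-0.9, 0, 0, 0, 0, 0, 0.42], [-0.9, 0, 0, 0, 0, 0, 0.42], [0, 0, 0, 0, 0, 0, 0.42]])

```text
t: 12.02
ee_pos: [525.4, 192.9, 230.3]
tool_rot: [[0.008, -0.144, 0.99], [0.005, 0.99, 0.144], [-1.0, 0.003, 0.008]]
ft_force: [0.4, 0.9, -0.4]
finger_gap: 36.1
```

```bash
python3 - <<'E'
from h import *
st()
plan([((485,-309,200),0.127)])
c=camera('wrist'); cv2.imwrite('pics/w8.png',c['img'])
c=camera('top');crop(c['img'],150,160,470,310,2.5,'pics/t8.png')
E
```

```text
t 12.03 p [525.4 192.9 230.3] f [ 0.4  0.9 -0.4] gap 36.1
[[0.008, -0.144, 0.99], [0.005, 0.99, 0.144], [-1.0, 0.003, 0.008]] q [-0.87, 0.23, 0.51, 1.85, -0.13, 1.08, 1.4]
to [ 485 -309  200] 0.127 | turn units [ 0.18  0.08 -0.04] | shift units [  0.76 -12.32  -2.59] min rows 13
```

View pics/w8.png

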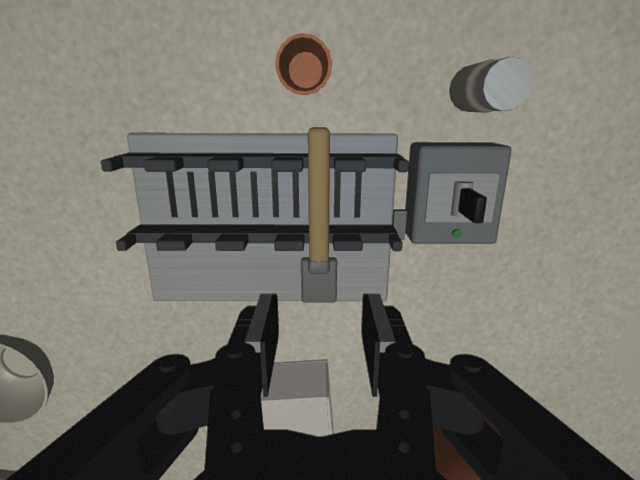

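View pics/t8.png

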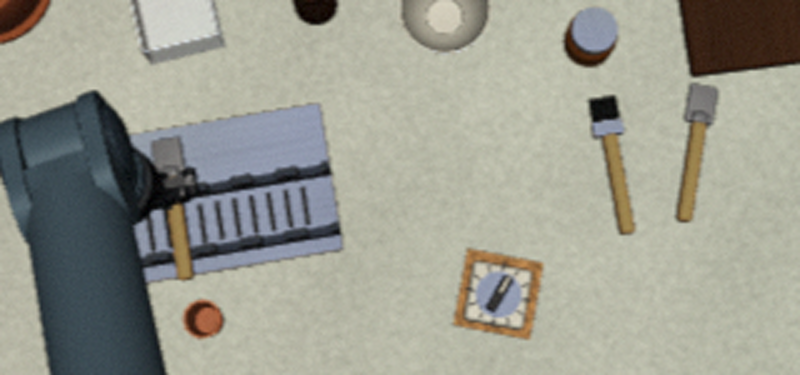

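Emit:
jog_arm(series=[[0, -0.6, -0.2, 0, 0, 0, 0.6], [0, -0.95, -0.2, 0, 0, 0, 0.6], [0, -0.95, -0.2, 0, 0, 0, 0.6], [0, -0.95, -0.2, 0, 0, 0, 0.6], [0, -0.95, -0.2, 0, 0, 0, 0.6], [0, -0.95, -0.2, 0, 0, 0, 0.6], [0, -0.95, -0.2, 0, 0, 0, 0.6], [0, -0.95, -0.2, 0, 0, 0, 0.6], [0, -0.95, -0.2, 0, 0, 0, 0.6], [0, -0.95, -0.2, 0, 0, 0, 0.6], [0, -0.95, -0.2, 0, 0, 0, 0.6], [0, -0.95, -0.2, 0, 0, 0, 0.6], [0, -0.95, -0.2, 0.18, 0.08, -0.04, 0.6], [0, -0.3, 0, 0, 0, 0, 0.6], [0, 0, 0, 0, 0, 0, 0.6], [0, 0, 0, 0, 0, 0, 0.6]])

```text
t: 14.12
ee_pos: [490.8, -307.7, 225.1]
tool_rot: [[-0.008, -0.129, 0.992], [-0.003, 0.992, 0.129], [-1.0, -0.002, -0.009]]
ft_force: [0.2, -0.2, -1.1]
finger_gap: 51.0
```

```bash
python3 - <<'E'
from h import *
st()
c=camera('wrist'); cv2.imwrite('pics/w9.png',c['img']);np.save('pics/w9.npy',c,allow_pickle=True)
E
```

```text
t 14.12 p [ 490.8 -307.7  225.1] f [ 0.2 -0.2 -1.1] gap 51.0
[[-0.008, -0.129, 0.992], [-0.003, 0.992, 0.129], [-1.0, -0.002, -0.009]] q [-0.18, 0.34, 0.8, 1.81, -0.26, 1.11, 2.42]
```

View pics/w9.png

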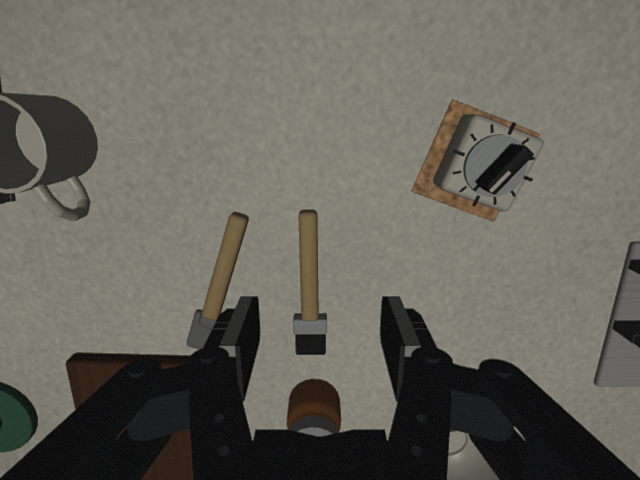

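```bash
python3 - <<'E'
from h import *
c=np.load('pics/w9.npy',allow_pickle=True).item()
for a,b in(((308.5,213.5),(310.5,314)),((240,215),(207,319))):
    A=px('wrist',a,18,c)[:2];B=px('wrist',b,18,c)[:2];d=B-A;L=np.linalg.norm(d);d/=L
    print(A.round(1),B.round(1),L.round(1),np.arctan2(d[1],d[0]).round(3),(A+65*d).round(1))
plan([((566,-310,110),0.12),((566,-310,9.7),0.12)])
E
```

```text
[ 501.3 -317.9] [ 607.8 -303. ] 107.6 0.139 [ 565.6 -308.9]
[ 511.1 -382.2] [ 627.7 -409.3] 119.7 -0.229 [ 574.4 -396.9]
to [ 566 -310  110] 0.12 | turn units [ 0.1  -0.08  0.02] | shift units [ 2.88 -0.28  1.85] min rows 3
to [ 566.  -310.     9.7] 0.12 | turn units [0. 0. 0.] | shift units [2.51 0.   0.  ] min rows 3
```

Emit:
jog_arm(series=[[0.5, -0.07, 0.45, 0, -0.08, 0, 0.6], [0.8, -0.07, 0.46, 0, 0, 0, 0.6], [0.8, -0.07, 0.46, 0, 0, 0, 0.6], [0.8, -0.07, 0.46, 0, 0, 0, 0.6], [0.8, 0, 0, 0, 0, 0, 0.6], [0.6, 0, 0, 0, 0, 0, 0.6], [0.5, 0, 0, 0, 0, 0, 0.6], [0, 0, 0, 0, 0, 0, 0.6], [0, 0, 0, 0, 0, 0, 0.6]])

```text
t: 15.3
ee_pos: [565.4, -313.0, 34.7]
tool_rot: [[0.002, -0.127, 0.992], [-0.005, 0.992, 0.127], [-1.0, -0.005, 0.002]]
ft_force: [0.3, 0.5, -0.3]
finger_gap: 51.3
```

```bash
python3 - <<'E'
from h import *
st()
c=camera('wrist'); cv2.imwrite('pics/w10.png',c['img'])
E
```

```text
t 15.3 p [ 565.4 -313.    34.7] f [ 0.3  0.5 -0.3] gap 51.3
[[0.002, -0.127, 0.992], [-0.005, 0.992, 0.127], [-1.0, -0.005, 0.002]] q [-0.03, 0.7, 0.62, 1.76, -0.52, 0.85, 2.53]
```

View pics/w10.png

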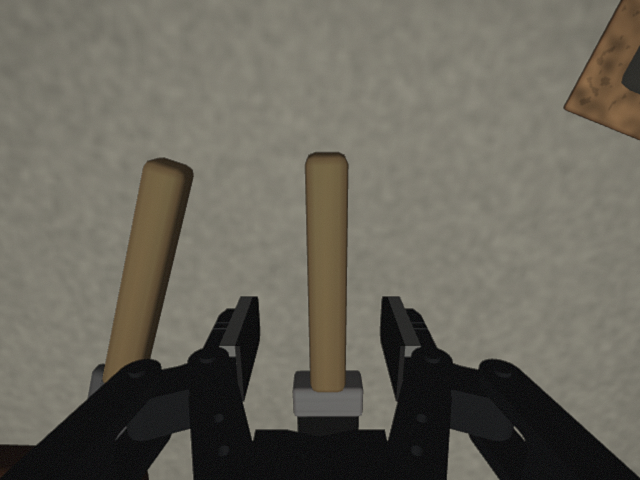

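Emit:
jog_arm(series=[[0.2, 0.07, 0, 0, 0, 0, 0.6], [0.3, 0, 0, 0, 0, 0, 0.6], [0.12, 0, 0, 0, 0, 0, 0.6], [0, 0, 0, 0, 0, 0, 0], [0, 0, 0, 0, 0, 0, 0], [0, 0, 0, 0, 0, 0, 0], [0, 0, 0, 0, 0, 0, 0], [0, 0, 0, 0, 0, 0, 0]])

```text
t: 16.35
ee_pos: [564.5, -309.8, 9.0]
tool_rot: [[0.001, -0.127, 0.992], [-0.004, 0.992, 0.127], [-1.0, -0.004, 0.0]]
ft_force: [-0.2, 0.2, 0.4]
finger_gap: 16.5
```

```bash
python3 - <<'E'
from h import *
st()
y=0.142;Rm=np.array([[np.cos(y),-np.sin(y)],[np.sin(y),np.cos(y)]])
for k in range(5): print(k,(np.array([530.2,140.8])+Rm@[0,-104+52*k]).round(1))
plan([((566,-310,160),0.142),((537.6,89.3,160),0.142)])
E
```

```text
t 16.35 p [ 564.5 -309.8    9. ] f [-0.2  0.2  0.4] gap 16.5
[[0.001, -0.127, 0.992], [-0.004, 0.992, 0.127], [-1.0, -0.004, 0.0]] q [-0.02, 0.73, 0.6, 1.77, -0.54, 0.81, 2.54]
0 [544.9  37.8]
1 [537.6  89.3]
2 [530.2 140.8]
3 [522.8 192.3]
4 [515.5 243.8]
to [ 566 -310  160] 0.142 | turn units [-0.15  0.    0.04] | shift units [-3.77 -0.01  0.04] min rows 4
to [537.6  89.3 160. ] 0.142 | turn units [0. 0. 0.] | shift units [0.   9.98 0.71] min rows 10
```

Emit:
jog_arm(series=[[-0.3, 0, 0, 0, 0, 0, 0], [-0.8, 0, 0, -0.15, 0, 0.04, 0], [-0.95, 0, 0, 0, 0, 0, 0], [-0.95, 0, 0, 0, 0, 0, 0], [-0.8, 0.4, 0.05, 0, 0, 0, 0], [0, 0.95, 0.07, 0, 0, 0, 0], [0, 0.95, 0.07, 0, 0, 0, 0], [0, 0.95, 0.07, 0, 0, 0, 0], [0, 0.95, 0.07, 0, 0, 0, 0], [0, 0.95, 0.07, 0, 0, 0, 0], [0, 0.95, 0.07, 0, 0, 0, 0], [0, 0.95, 0.07, 0, 0, 0, 0], [0, 0.95, 0.07, 0, 0, 0, 0], [0, 0.95, 0.07, 0, 0, 0, 0], [0, 0.7, 0.05, 0, 0, 0, 0], [0, 0.4, 0, 0, 0, 0, 0], [0, 0, 0, 0, 0, 0, 0], [0, 0, 0, 0, 0, 0, 0], [0, 0, 0, 0, 0, 0, 0]])

```text
t: 18.73
ee_pos: [536.5, 90.7, 160.9]
tool_rot: [[0.0, -0.139, 0.99], [-0.001, 0.99, 0.139], [-1.0, -0.001, 0.0]]
ft_force: [-0.9, -0.0, -1.5]
finger_gap: 16.6
```

```bash
python3 - <<'E'
from h import *
st()
c=camera('wrist'); cv2.imwrite('pics/w11.png',c['img'])
plan([((537.6,89.3,75),0.142)])
E
```

```text
t 18.73 p [536.5  90.7 160.9] f [-0.9 -0.  -1.5] gap 16.6
[[0.0, -0.139, 0.99], [-0.001, 0.99, 0.139], [-1.0, -0.001, 0.0]] q [-0.83, 0.32, 0.68, 1.95, -0.25, 0.95, 1.69]
to [537.6  89.3  75. ] 0.142 | turn units [-0.02  0.    0.01] | shift units [ 2.15 -0.05  0.02] min rows 3
```

View pics/w11.png

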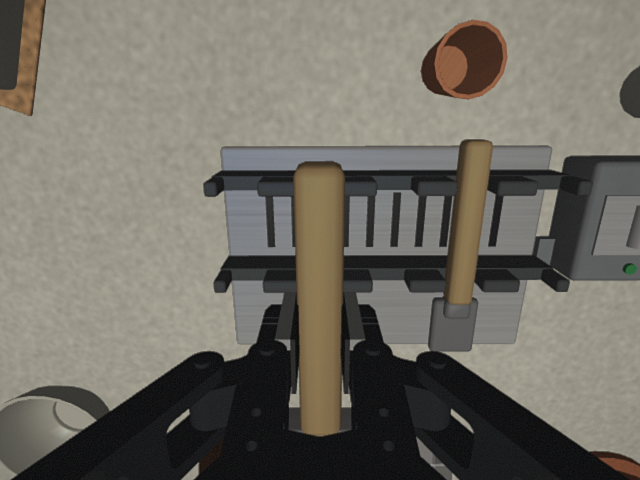

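Emit:
jog_arm(series=[[0.3, -0.03, 0.02, 0, 0, 0, 0], [0.7, 0, 0, 0, 0, 0, 0], [0.7, 0, 0, 0, 0, 0, 0], [0.4, 0, 0, 0, 0, 0, 0], [0, 0, 0, 0, 0, 0, 0], [0, 0, 0, 0, 0, 0, 0]])

```text
t: 19.52
ee_pos: [538.2, 91.5, 77.5]
tool_rot: [[0.002, -0.141, 0.99], [0.0, 0.99, 0.141], [-1.0, -0.0, 0.002]]
ft_force: [-1.1, -0.3, -1.0]
finger_gap: 16.7
```

```bash
python3 - <<'E'
from h import *
st()
plan([((537.6,89.3,44.5),0.142)])
c=camera('wrist'); cv2.imwrite('pics/w12.png',c['img'])
E
```

```text
t 19.52 p [538.2  91.5  77.5] f [-1.1 -0.3 -1. ] gap 16.7
[[0.002, -0.141, 0.99], [0.0, 0.99, 0.141], [-1.0, -0.0, 0.002]] q [-0.76, 0.46, 0.61, 1.99, -0.36, 0.8, 1.78]
to [537.6  89.3  44.5] 0.142 | turn units [-0.    0.02  0.  ] | shift units [ 0.82 -0.05 -0.02] min rows 1
```

View pics/w12.png

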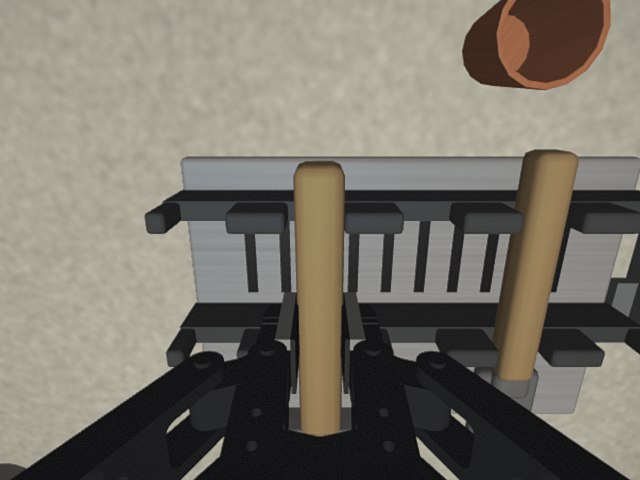

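Emit:
jog_arm(series=[[0, -0.05, -0.01, 0, 0, 0, 0], [0.2, 0, 0, 0, 0, 0, 0], [0.3, 0, 0, 0, 0, 0, 0], [0.32, 0, 0, 0, 0, 0, 0], [0, 0, 0, 0, 0, 0, 0], [0, 0, 0, 0, 0, 0, 0]])

```text
t: 20.32
ee_pos: [537.1, 89.5, 43.4]
tool_rot: [[-0.0, -0.142, 0.99], [-0.0, 0.99, 0.142], [-1.0, -0.0, -0.0]]
ft_force: [-0.6, -0.2, 0.3]
finger_gap: 16.8
```

```bash
python3 - <<'E'
from h import *
st()
c=camera('side');crop(c['img'],180,130,350,250,4,'pics/s13.png')
E
```

```text
t 20.32 p [537.1  89.5  43.4] f [-0.6 -0.2  0.3] gap 16.8
[[-0.0, -0.142, 0.99], [-0.0, 0.99, 0.142], [-1.0, -0.0, -0.0]] q [-0.72, 0.51, 0.58, 2.01, -0.41, 0.74, 1.82]
```

View pics/s13.png

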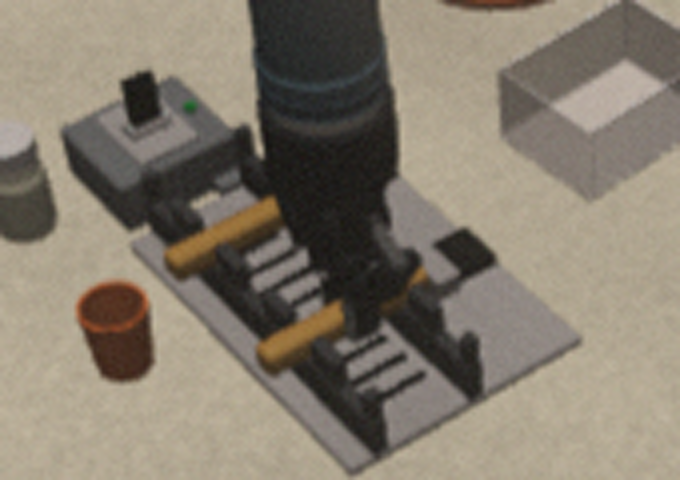

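Emit:
jog_arm(series=[[0, 0, 0, 0, 0, 0, 0.42], [0, 0, 0, 0, 0, 0, 0.42], [0, 0, 0, 0, 0, 0, 0.42], [-0.3, 0, 0, 0, 0, 0, 0.42], [-0.6, 0, 0, 0, 0, 0, 0.42], [-0.9, 0, 0, 0, 0, 0, 0.42], [-0.9, 0, 0, 0, 0, 0, 0.42], [-0.9, 0, 0, 0, 0, 0, 0.42], [-0.9, 0, 0, 0, 0, 0, 0.42], [0, 0, 0, 0, 0, 0, 0.42]])

```text
t: 21.62
ee_pos: [539.9, 89.7, 228.2]
tool_rot: [[0.008, -0.141, 0.99], [0.003, 0.99, 0.141], [-1.0, 0.002, 0.008]]
ft_force: [-0.1, 0.3, 0.6]
finger_gap: 35.6
```

```bash
python3 - <<'E'
from h import *
st()
plan([((500,-385,225),-0.2)])
c=camera('wrist'); cv2.imwrite('pics/w14.png',c['img'])
c=camera('top');crop(c['img'],150,160,470,310,2.5,'pics/t14.png')
E
```

```text
t 21.62 p [539.9  89.7 228.2] f [-0.1  0.3  0.6] gap 35.6
[[0.008, -0.141, 0.99], [0.003, 0.99, 0.141], [-1.0, 0.002, 0.008]] q [-0.87, 0.23, 0.73, 1.89, -0.18, 1.07, 1.63]
to [ 500 -385  225] -0.2 | turn units [ 3.42  0.08 -0.04] | shift units [  0.08 -11.83   1.38] min rows 12
```

View pics/w14.png

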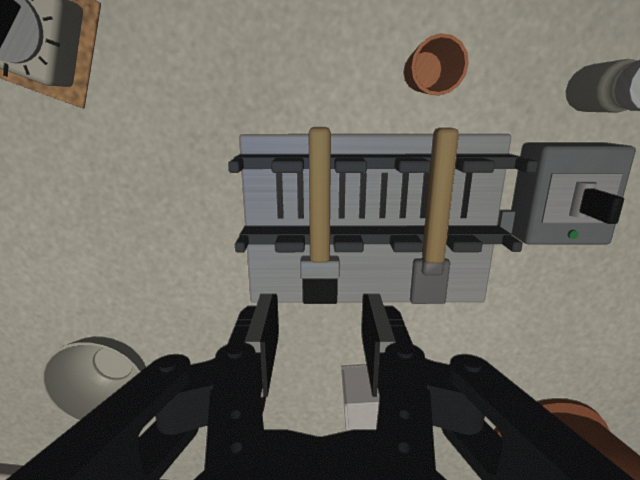

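View pics/t14.png

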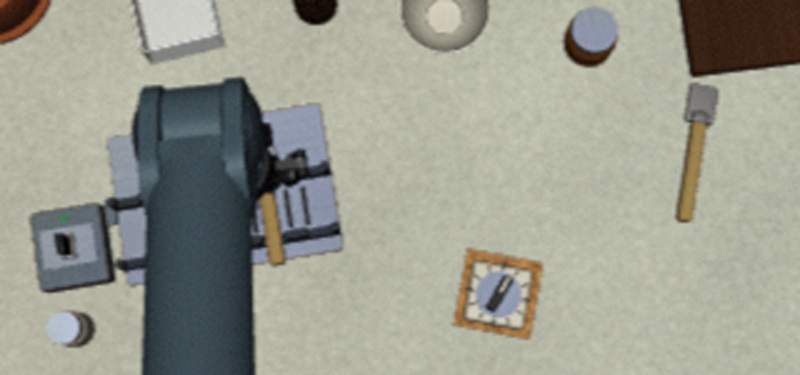

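Brush is seated in cradle 1. Now the last spatula.

Emit:
jog_arm(series=[[0, 0, 0, 0.9, 0.04, -0.04, 0.6], [0, 0, 0, 0.9, 0.04, 0, 0.6], [0, 0, 0, 0.9, 0, 0, 0.6], [0, 0, 0, 0.72, 0, 0, 0.6], [0, -0.9, 0.11, 0, 0, 0, 0.6], [0, -0.95, 0.11, 0, 0, 0, 0.6], [0, -0.95, 0.11, 0, 0, 0, 0.6], [0, -0.95, 0.11, 0, 0, 0, 0.6], [0, -0.95, 0.11, 0, 0, 0, 0.6], [0, -0.95, 0.11, 0, 0, 0, 0.6], [0, -0.95, 0.11, 0, 0, 0, 0.6], [0, -0.95, 0.11, 0, 0, 0, 0.6], [0, -0.95, 0.11, 0, 0, 0, 0.6], [0, -0.95, 0.11, 0, 0, 0, 0.6], [0, -0.95, 0.11, 0, 0, 0, 0.6], [0, -0.95, 0.11, 0, 0, 0, 0.6], [0, -0.5, 0.1, 0, 0, 0, 0.6], [0, 0, 0, 0, 0, 0, 0.6], [0, 0, 0, 0, 0, 0, 0.6]])

```text
t: 24.1
ee_pos: [498.6, -384.7, 225.1]
tool_rot: [[-0.009, 0.198, 0.98], [-0.002, 0.98, -0.198], [-1.0, -0.004, -0.009]]
ft_force: [0.6, 0.5, -0.4]
finger_gap: 51.3
```

```bash
python3 - <<'E'
from h import *
st()
c=camera('wrist'); cv2.imwrite('pics/w15.png',c['img']);np.save('pics/w15.npy',c,allow_pickle=True)
E
```

```text
t 24.1 p [ 498.6 -384.7  225.1] f [ 0.6  0.5 -0.4] gap 51.3
[[-0.009, 0.198, 0.98], [-0.002, 0.98, -0.198], [-1.0, -0.004, -0.009]] q [-0.08, 0.48, 0.88, 1.69, -0.39, 1.16, 2.28]
```

View pics/w15.png

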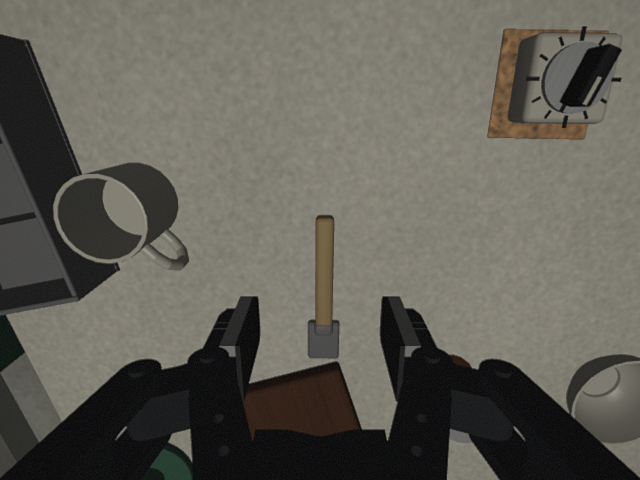

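```bash
python3 - <<'E'
from h import *
c=np.load('pics/w15.npy',allow_pickle=True).item()
for a,b in(((325,219),(323,324)),):
    A=px('wrist',a,18,c)[:2];B=px('wrist',b,18,c)[:2];d=B-A;L=np.linalg.norm(d);d/=L
    y=np.arctan2(d[1],d[0]);o=A+65*d
    print(A.round(1),B.round(1),L.round(1),y.round(3),o.round(1))
plan([((*o,32),y)])
E
```

```text
[ 513.6 -383.9] [ 625.1 -408. ] 114.0 -0.213 [ 577.2 -397.6]
to [ 577.2 -397.6   32. ] -0.213 | turn units [ 0.15 -0.08  0.04] | shift units [4.83 0.09 1.98] min rows 5
```

Emit:
jog_arm(series=[[0.5, 0.02, 0.48, 0.12, -0.08, 0.04, 0.6], [0.8, 0.02, 0.49, 0, 0, 0, 0.6], [0.8, 0.02, 0.49, 0, 0, 0, 0.6], [0.8, 0.02, 0.49, 0, 0, 0, 0.6], [0.8, 0, 0, 0, 0, 0, 0.6], [0.7, 0, 0, 0, 0, 0, 0.6], [0.4, 0, 0, 0, 0, 0, 0.6], [0, 0, 0, 0, 0, 0, 0.6], [0, 0, 0, 0, 0, 0, 0.6]])

```text
t: 25.28
ee_pos: [576.7, -400.2, 35.8]
tool_rot: [[0.003, 0.21, 0.978], [-0.003, 0.978, -0.21], [-1.0, -0.003, 0.004]]
ft_force: [-0.3, -1.0, -0.0]
finger_gap: 51.1
```

```bash
python3 - <<'E'
from h import *
st()
c=camera('wrist'); cv2.imwrite('pics/w16.png',c['img'])
E
```

```text
t 25.27 p [ 576.7 -400.2   35.8] f [-0.3 -1.  -0. ] gap 51.1
[[0.003, 0.21, 0.978], [-0.003, 0.978, -0.21], [-1.0, -0.003, 0.004]] q [0.06, 0.81, 0.7, 1.61, -0.61, 0.94, 2.34]
```

View pics/w16.png

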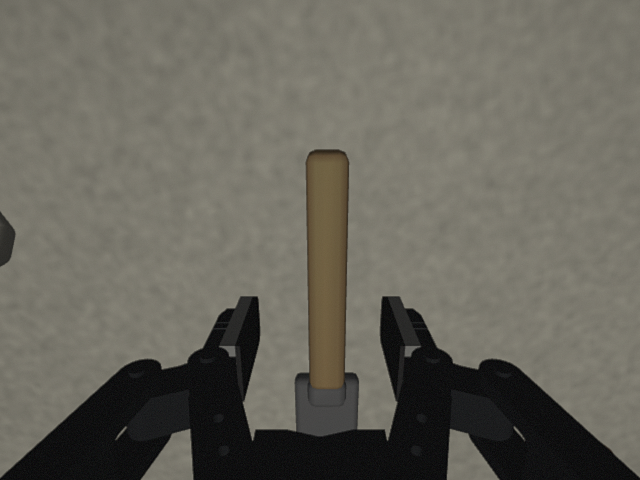

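Shift +3 mm, descend 26 mm, grip and lift a bit.

Emit:
jog_arm(series=[[0.2, 0.07, 0, 0, 0, 0, 0.6], [0.3, 0, 0, 0, 0, 0, 0.6], [0.15, 0, 0, 0, 0, 0, 0.6], [0, 0, 0, 0, 0, 0, 0], [0, 0, 0, 0, 0, 0, 0], [0, 0, 0, 0, 0, 0, 0], [0, 0, 0, 0, 0, 0, 0], [0, 0, 0, 0, 0, 0, 0]])

```text
t: 26.32
ee_pos: [576.6, -397.6, 8.8]
tool_rot: [[0.002, 0.21, 0.978], [-0.003, 0.978, -0.21], [-1.0, -0.003, 0.002]]
ft_force: [-0.2, -0.4, 2.1]
finger_gap: 16.5
```

```bash
python3 - <<'E'
from h import *
st()
plan([((576,-397,160),0.142),((544.9,37.8,160),0.142)])
E
```

```text
t 26.32 p [ 576.6 -397.6    8.8] f [-0.2 -0.4  2.1] gap 16.5
[[0.002, 0.21, 0.978], [-0.003, 0.978, -0.21], [-1.0, -0.003, 0.002]] q [0.07, 0.85, 0.68, 1.62, -0.63, 0.91, 2.35]
to [ 576 -397  160] 0.142 | turn units [-3.54  0.02  0.03] | shift units [-3.78  0.02 -0.01] min rows 4
to [544.9  37.8 160. ] 0.142 | turn units [0. 0. 0.] | shift units [ 0.   10.87  0.77] min rows 11
```

Emit:
jog_arm(series=[[-0.3, 0, 0, 0, 0, 0, 0], [-0.8, 0, 0, 0, 0, 0, 0], [-0.95, 0, 0, 0, 0, 0, 0], [-0.95, 0, 0, 0, 0, 0, 0], [-0.8, 0.38, -0.1, 0, 0, 0, 0], [0, 0.9, -0.26, 0, 0, 0, 0], [0, 0.9, -0.27, 0, 0, 0, 0], [0, 0.9, -0.27, 0, 0, 0, 0], [0, 0.9, -0.27, 0, 0, 0, 0], [0, 0.9, -0.27, 0, 0, 0, 0], [0, 0.9, -0.27, 0, 0, 0, 0], [0, 0.9, -0.27, 0, 0, 0, 0], [0, 0.9, -0.27, 0, 0, 0, 0], [0, 0.9, -0.27, 0, 0, 0, 0], [0, 0.9, -0.27, 0, 0, 0, 0], [0, 0.9, -0.27, 0, 0, 0, 0], [0, 0.2, 0, -0.9, 0, 0, 0], [0, 0, 0, -0.9, 0, 0, 0], [0, 0, 0, -0.9, 0, 0, 0], [0, 0, 0, -0.84, 0, 0, 0]])

```text
t: 28.82
ee_pos: [544.3, 38.5, 159.7]
tool_rot: [[0.001, -0.144, 0.99], [-0.002, 0.99, 0.144], [-1.0, -0.002, 0.001]]
ft_force: [-0.5, -0.8, -0.4]
finger_gap: 16.5
```

Emit:
jog_arm(series=[[0, 0, 0, 0, 0, 0, 0], [0, 0, 0, 0, 0, 0, 0]])

```text
t: 29.08
ee_pos: [544.5, 38.6, 159.6]
tool_rot: [[0.001, -0.14, 0.99], [-0.002, 0.99, 0.14], [-1.0, -0.002, 0.001]]
ft_force: [-0.3, 0.3, -0.3]
finger_gap: 16.4
```

```bash
python3 - <<'E'
from h import *
st()
c=camera('wrist'); cv2.imwrite('pics/w17.png',c['img'])
plan([((544.9,37.8,75),0.142)])
E
```

```text
t 29.07 p [544.5  38.6 159.6] f [-0.3  0.3 -0.3] gap 16.4
[[0.001, -0.14, 0.99], [-0.002, 0.99, 0.14], [-1.0, -0.002, 0.001]] q [-0.81, 0.35, 0.78, 1.95, -0.3, 0.96, 1.83]
to [544.9  37.8  75. ] 0.142 | turn units [-0.01  0.01  0.02] | shift units [ 2.11 -0.02  0.01] min rows 3
```

View pics/w17.png

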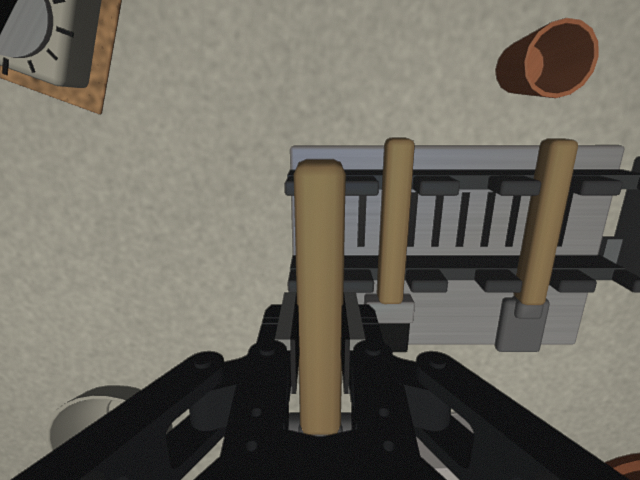

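Emit:
jog_arm(series=[[0.3, -0.05, 0, 0, 0, 0, 0], [0.7, 0, 0, 0, 0, 0, 0], [0.7, 0, 0, 0, 0, 0, 0], [0.4, 0, 0, 0, 0, 0, 0], [0, 0, 0, 0, 0, 0, 0], [0, 0, 0, 0, 0, 0, 0]])

```text
t: 29.88
ee_pos: [545.9, 36.4, 76.0]
tool_rot: [[0.003, -0.141, 0.99], [-0.002, 0.99, 0.141], [-1.0, -0.003, 0.002]]
ft_force: [-0.4, 0.0, -0.9]
finger_gap: 16.1
```

```bash
python3 - <<'E'
from h import *
st()
plan([((544.9,37.8,44),0.142)])
c=camera('wrist'); cv2.imwrite('pics/w18.png',c['img'])
E
```

```text
t 29.88 p [545.9  36.4  76. ] f [-0.4  0.  -0.9] gap 16.1
[[0.003, -0.141, 0.99], [-0.002, 0.99, 0.141], [-1.0, -0.003, 0.002]] q [-0.72, 0.49, 0.7, 2.0, -0.43, 0.81, 1.93]
to [544.9  37.8  44. ] 0.142 | turn units [-0.    0.02  0.03] | shift units [ 0.8   0.04 -0.02] min rows 1
```

View pics/w18.png

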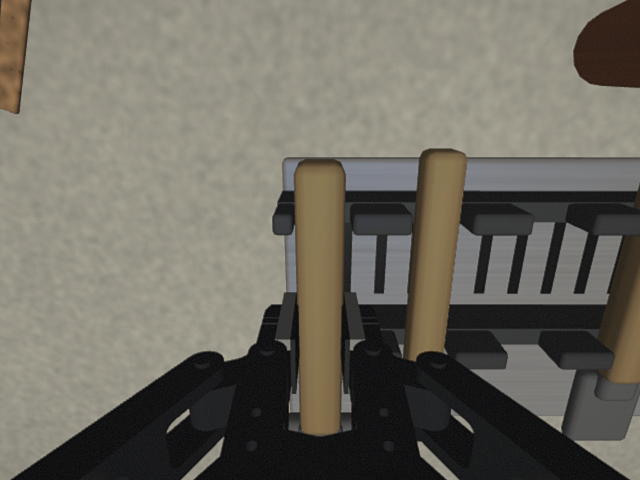

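Notch spans 293–354 px, handle centre 320: shift +1.4 mm, lower.

Emit:
jog_arm(series=[[0, 0.04, -0.02, 0, 0, 0, 0], [0.2, 0, 0, 0, 0, 0, 0], [0.3, 0, 0, 0, 0, 0, 0], [0.28, 0, 0, 0, 0, 0, 0], [0, 0, 0, 0, 0, 0, 0], [0, 0, 0, 0, 0, 0, 0]])

```text
t: 30.68
ee_pos: [544.1, 37.8, 43.7]
tool_rot: [[0.001, -0.142, 0.99], [-0.003, 0.99, 0.142], [-1.0, -0.003, 0.001]]
ft_force: [-0.0, 0.5, 0.1]
finger_gap: 16.4
```

```bash
python3 - <<'E'
from h import *
st()
c=camera('side');crop(c['img'],180,130,350,250,4,'pics/s19.png')
c=camera('wrist'); cv2.imwrite('pics/w19.png',c['img'])
E
```

```text
t 30.68 p [544.1  37.8  43.7] f [-0.   0.5  0.1] gap 16.4
[[0.001, -0.142, 0.99], [-0.003, 0.99, 0.142], [-1.0, -0.003, 0.001]] q [-0.69, 0.54, 0.66, 2.01, -0.47, 0.75, 1.96]
```

View pics/s19.png

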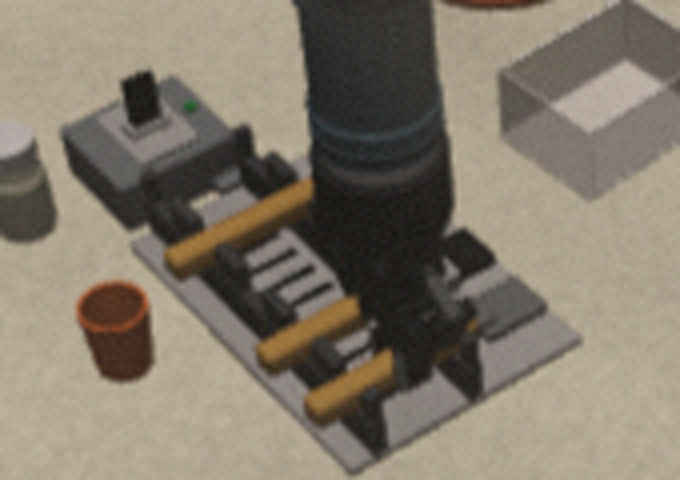

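View pics/w19.png

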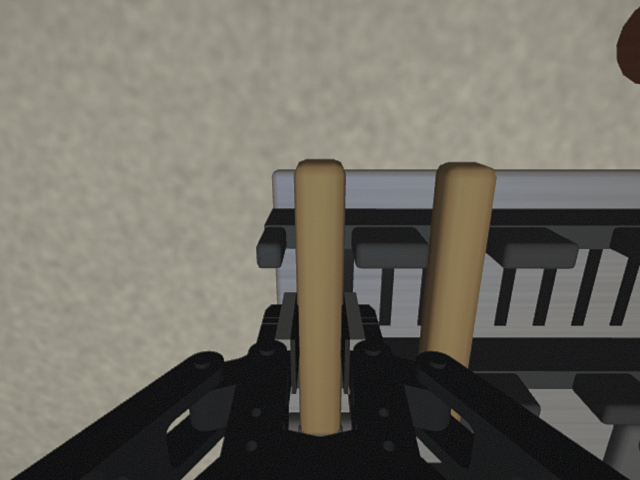

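Emit:
jog_arm(series=[[0, 0, 0, 0, 0, 0, 0.33], [0, 0, 0, 0, 0, 0, 0.33], [0, 0, 0, 0, 0, 0, 0.33], [-0.3, 0, 0, 0, 0, 0, 0.33], [-0.6, 0, 0, 0, 0, 0, 0.33], [-0.9, 0, 0, 0, 0, 0, 0.33], [-0.9, 0, 0, 0, 0, 0, 0.33], [-0.9, 0, 0, 0, 0, 0, 0.33], [-0.9, 0, 0, 0, 0, 0, 0.33], [0, 0, 0, 0, 0, 0, 0.33]])

```text
t: 32.02
ee_pos: [546.5, 38.2, 228.1]
tool_rot: [[0.009, -0.141, 0.99], [0.001, 0.99, 0.141], [-1.0, -0.001, 0.009]]
ft_force: [0.2, -0.5, -0.1]
finger_gap: 28.2
```

```bash
python3 - <<'E'
from h import *
st()
plan([((380,-150,225),-0.22)])
c=camera('wrist'); cv2.imwrite('pics/w20.png',c['img'])
E
```

```text
t 32.02 p [546.5  38.2 228.1] f [ 0.2 -0.5 -0.1] gap 28.2
[[0.009, -0.141, 0.99], [0.001, 0.99, 0.141], [-1.0, -0.001, 0.009]] q [-0.87, 0.25, 0.84, 1.89, -0.21, 1.08, 1.76]
to [ 380 -150  225] -0.22 | turn units [ 3.62  0.09 -0.01] | shift units [ 0.08 -5.5  -3.03] min rows 6
```

View pics/w20.png

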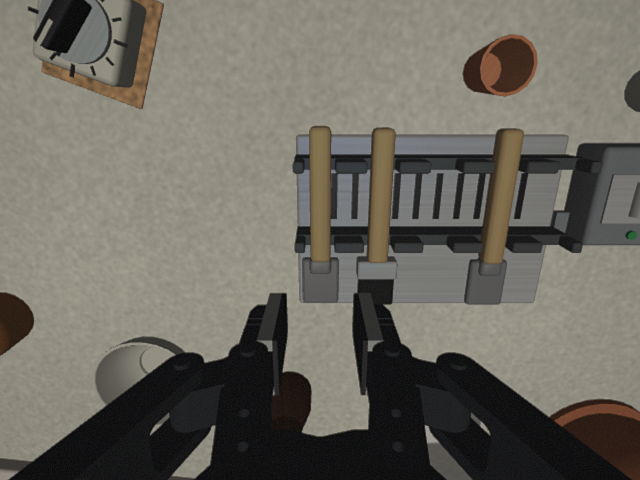

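```bash
python3 - <<'E'
from h import *
plan([((470,-175,170),-0.22)])
E
```

```text
to [ 470 -175  170] -0.22 | turn units [3.62 0.05 0.  ] | shift units [ 1.4  -5.61 -0.66] min rows 6
```

Emit:
jog_arm(series=[[0, 0, 0, 0.9, 0.05, 0, 0.5], [0, 0, 0, 0.9, 0, 0, 0.5], [0, 0, 0, 0.9, 0, 0, 0.5], [0, 0, 0, 0.9, 0, 0, 0.5], [0, -0.7, -0.1, 0, 0, 0, 0.5], [0, -0.9, -0.1, 0, 0, 0, 0.5], [0, -0.9, -0.1, 0, 0, 0, 0.5], [0.2, -0.9, -0.1, 0, 0, 0, 0.5], [0.4, -0.9, -0.1, 0, 0, 0, 0.5], [0.4, -0.9, -0.1, 0, 0, 0, 0.5], [0.4, -0.41, -0.06, 0, 0, 0, 0.5], [0, 0, 0, 0, 0, 0, 0.5], [0, 0, 0, 0, 0, 0, 0.5]])

```text
t: 33.7
ee_pos: [469.2, -175.0, 169.1]
tool_rot: [[-0.004, 0.216, 0.976], [-0.002, 0.976, -0.216], [-1.0, -0.003, -0.004]]
ft_force: [-0.1, 0.8, -0.4]
finger_gap: 42.6
```

```bash
python3 - <<'E'
from h import *
st()
c=camera('wrist'); cv2.imwrite('pics/w21.png',c['img']);np.save('pics/w21.npy',c,allow_pickle=True)
E
```

```text
t 33.7 p [ 469.2 -175.   169.1] f [-0.1  0.8 -0.4] gap 42.6
[[-0.004, 0.216, 0.976], [-0.002, 0.976, -0.216], [-1.0, -0.003, -0.004]] q [-0.59, 0.28, 0.98, 2.05, -0.28, 0.96, 1.89]
```

View pics/w21.png

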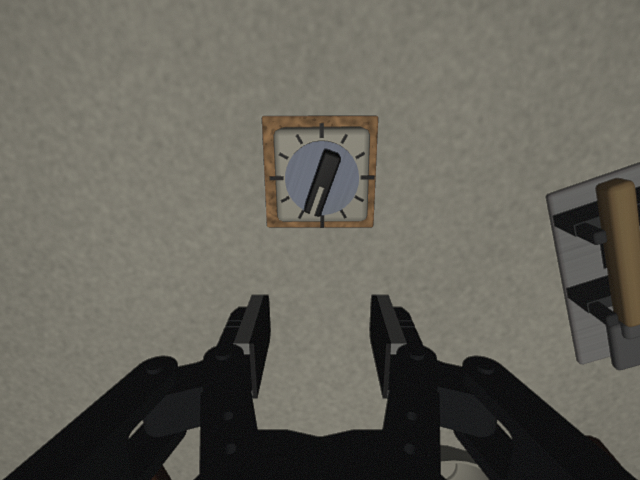

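```bash
python3 - <<'E'
from h import *
crop(cv2.imread('pics/w21.png'),255,105,390,240,4.4,'pics/g.png')
E
```

```text
(no output)
```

View pics/g.png

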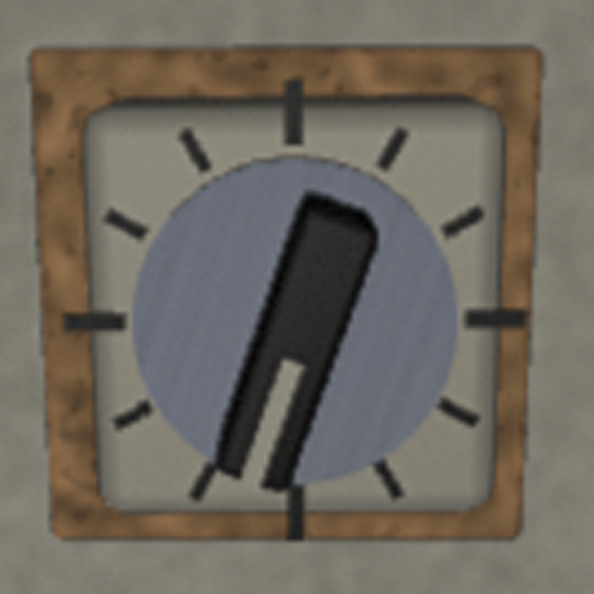

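```bash
python3 - <<'E'
from h import *
c=np.load('pics/w21.npy',allow_pickle=True).item()
D=lambda u,v,z:px('wrist',(255+u/4.4,105+v/4.4),z,c)[:2]
m=np.array([D(30,48,3),D(542,48,3),D(520,540,3),D(52,540,3)]);print(m.round(1).tolist(),m.mean(0))
t=np.array([D(293,112,37),D(495,319,37),D(295,512,37),D(95,321,37)]);print('ticks',t.mean(0),t[2]-t[0],np.arctan2(*(t[2]-t[0])[::-1]),np.arctan2(*(t[1]-t[3])[::-1])-np.pi/2)
print('disc',D(295,320,43))
a,b=D(345,218,67),D(256,485,67);print('bar',a,b,(a+b)/2,np.arctan2(*(b-a)[::-1]),np.linalg.norm(b-a))
E
```

```text
[[382.9, -202.4], [402.2, -115.2], [490.0, -134.4], [470.6, -222.1]] [ 436.42743009 -168.53421184]
ticks [ 433.61203993 -166.40679608] [ 63.80990601 -13.68489406] -0.2112632817248668 -0.2125847525653688
disc [ 432.64540064 -166.12443091]
bar [ 415.97141494 -155.27728968] [ 451.51323471 -176.31198441] [ 433.74232482 -165.79463704] -0.5343900626652099 41.299870889851185
```

```bash
python3 - <<'E'
from h import *
plan([((434.3,-166.7,100),-0.534)])
E
```

```text
to [ 434.3 -166.7  100. ] -0.534 | turn units [ 3.18 -0.02  0.03] | shift units [ 1.73 -0.28 -0.86] min rows 2
```

Emit:
jog_arm(series=[[0, 0, 0, 0.8, -0.02, 0.03, 0.5], [0, 0, 0, 0.8, 0, 0, 0.5], [0, 0, 0, 0.8, 0, 0, 0.5], [0, 0, 0, 0.78, 0, 0, 0.5], [0.3, -0.1, -0.3, 0, 0, 0, 0.5], [0.5, -0.1, -0.3, 0, 0, 0, 0.5], [0.5, -0.08, -0.26, 0, 0, 0, 0.5], [0.43, 0, 0, 0, 0, 0, 0.5], [0, 0, 0, 0, 0, 0, 0.5], [0, 0, 0, 0, 0, 0, 0.5]])

```text
t: 35.0
ee_pos: [434.2, -167.1, 100.2]
tool_rot: [[-0.001, 0.509, 0.86], [-0.0, 0.86, -0.509], [-1.0, -0.001, -0.0]]
ft_force: [0.7, -0.5, 0.1]
finger_gap: 42.5
```

```bash
python3 - <<'E'
from h import *
st();print(state()['wrist_torque'])
c=camera('wrist'); cv2.imwrite('pics/w22.png',c['img'])
plan([((434.3,-166.7,51),-0.534)])
c=camera('side');crop(c['img'],230,260,330,350,6,'pics/s22.png')
E
```

```text
t 35.0 p [ 434.2 -167.1  100.2] f [ 0.7 -0.5  0.1] gap 42.5
[[-0.001, 0.509, 0.86], [-0.0, 0.86, -0.509], [-1.0, -0.001, -0.0]] q [-0.58, 0.35, 0.98, 2.18, -0.41, 0.81, 1.7]
[-0.04078053  0.00274759  0.00037785]
to [ 434.3 -166.7   51. ] -0.534 | turn units [-0.01  0.    0.  ] | shift units [ 1.24  0.01 -0.01] min rows 2
```

View pics/w22.png

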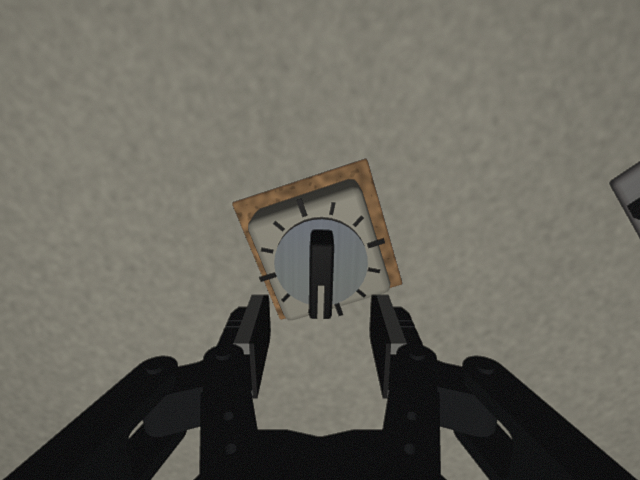

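View pics/s22.png

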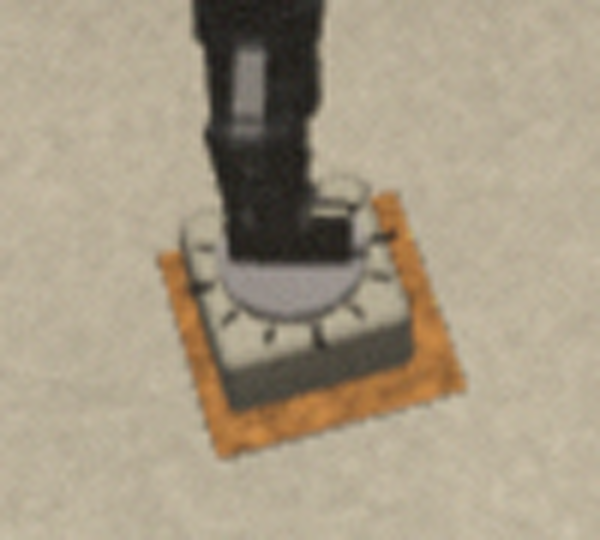

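Emit:
jog_arm(series=[[0.3, 0.01, 0, 0, 0, 0, 0.4], [0.5, 0, 0, 0, 0, 0, 0.4], [0.32, 0, 0, 0, 0, 0, 0.4], [0, 0, 0, 0, 0, 0, 0.4], [0, 0, 0, 0, 0, 0, 0], [0, 0, 0, 0, 0, 0, 0], [0, 0, 0, 0, 0, 0, 0], [0, 0, 0, 0, 0, 0, 0], [0, 0, 0, 0, 0, 0, 0]])

```text
t: 36.22
ee_pos: [434.7, -167.2, 55.5]
tool_rot: [[-0.0, 0.511, 0.86], [-0.0, 0.86, -0.511], [-1.0, -0.001, 0.0]]
ft_force: [-0.8, -0.9, 3.8]
finger_gap: 10.7
```

```bash
python3 - <<'E'
from h import *
st();print(state()['wrist_torque'])
c=camera('wrist'); cv2.imwrite('pics/w23.png',c['img'])
E
```

```text
t 36.23 p [ 434.7 -167.2   55.5] f [-0.8 -0.9  3.8] gap 10.7
[[-0.0, 0.511, 0.86], [-0.0, 0.86, -0.511], [-1.0, -0.001, 0.0]] q [-0.49, 0.44, 0.88, 2.19, -0.52, 0.72, 1.79]
[-0.03049696  0.14557044  0.01537908]
```

View pics/w23.png

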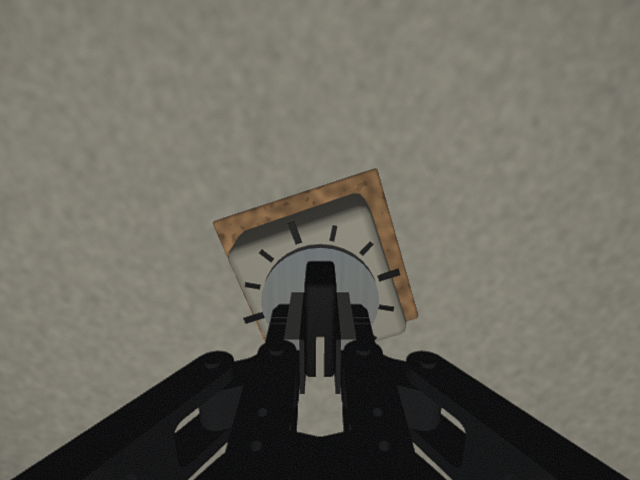

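Emit:
jog_arm(series=[[0.05, 0, 0, 0, 0, 0, 0], [0, 0, 0, 0, 0, 0, 0], [0, 0, 0, 0, 0, 0, 0]])

```text
t: 36.65
ee_pos: [434.7, -167.2, 55.3]
tool_rot: [[-0.001, 0.511, 0.86], [0.003, 0.86, -0.511], [-1.0, 0.002, -0.002]]
ft_force: [-5.9, 2.5, 25.5]
finger_gap: 10.0
```

Emit:
jog_arm(series=[[-0.025, 0, 0, 0, 0, 0, 0], [0, 0, 0, 0, 0, 0, 0], [0, 0, 0, 0, 0, 0, 0]])

```text
t: 37.02
ee_pos: [434.7, -167.2, 55.4]
tool_rot: [[-0.001, 0.511, 0.86], [0.001, 0.86, -0.511], [-1.0, 0.001, -0.001]]
ft_force: [-3.6, 1.5, 15.3]
finger_gap: 10.5
```

Emit:
jog_arm(series=[[0, 0, 0, 0.4, 0, 0, 0], [0, 0, 0, 0.6, 0, 0, 0], [0, 0, 0, 0.6, 0, 0, 0], [0, 0, 0, 0.4, 0, 0, 0], [0, 0, 0, 0, 0, 0, 0]])

```text
t: 37.65
ee_pos: [434.5, -167.4, 55.4]
tool_rot: [[-0.001, 0.672, 0.741], [0.001, 0.741, -0.672], [-1.0, 0.0, -0.001]]
ft_force: [-4.5, 1.3, 16.7]
finger_gap: 10.5
```

```bash
python3 - <<'E'
from h import *
st();print(state()['wrist_torque'],yaw())
c=camera('wrist'); cv2.imwrite('pics/w24.png',c['img'])
c=camera('side');crop(c['img'],230,260,330,350,6,'pics/s24.png')
E
```

```text
t 37.65 p [ 434.5 -167.4   55.4] f [-4.5  1.3 16.7] gap 10.5
[[-0.001, 0.672, 0.741], [0.001, 0.741, -0.672], [-1.0, 0.0, -0.001]] q [-0.52, 0.47, 0.93, 2.2, -0.57, 0.74, 1.63]
[0.25694299 0.86807129 0.00962305] -0.736280535415158
```

View pics/w24.png

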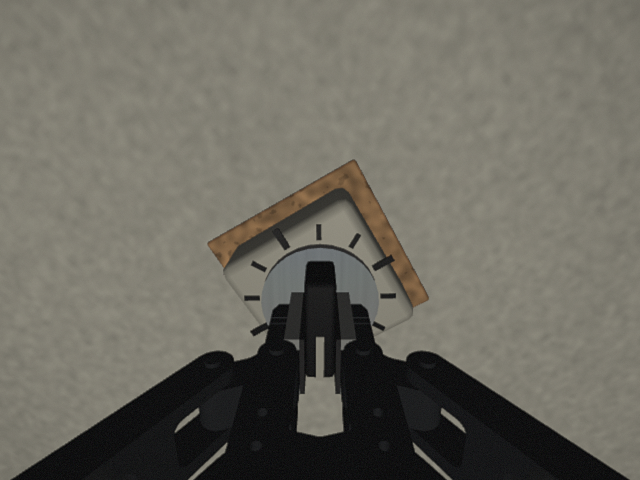

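View pics/s24.png

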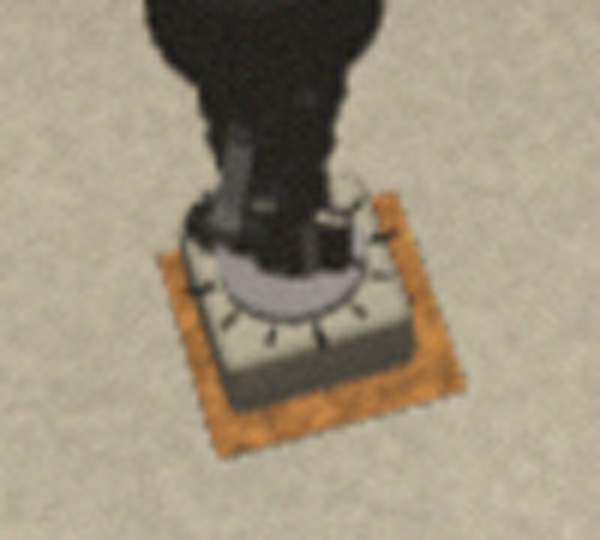

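Emit:
jog_arm(series=[[0, 0, 0, 0.5, 0, 0, 0], [0, 0, 0, 0.7, 0, 0, 0], [0, 0, 0, 0.7, 0, 0, 0], [0, 0, 0, 0.7, 0, 0, 0], [0, 0, 0, 0.7, 0, 0, 0], [0, 0, 0, 0.7, 0, 0, 0], [0, 0, 0, 0.5, 0, 0, 0]])

```text
t: 38.62
ee_pos: [434.0, -167.7, 55.4]
tool_rot: [[-0.002, 0.927, 0.374], [0.001, 0.374, -0.927], [-1.0, -0.001, -0.001]]
ft_force: [-5.2, 0.9, 16.8]
finger_gap: 10.6
```

```bash
python3 - <<'E'
from h import *
st();print(state()['wrist_torque'],yaw())
c=camera('wrist'); cv2.imwrite('pics/w25.png',c['img'])
E
```

```text
t 38.62 p [ 434.  -167.7   55.4] f [-5.2  0.9 16.8] gap 10.6
[[-0.002, 0.927, 0.374], [0.001, 0.374, -0.927], [-1.0, -0.001, -0.001]] q [-0.6, 0.53, 1.04, 2.2, -0.67, 0.78, 1.27]
[0.15085248 1.00305048 0.1740081 ] -1.1873619308531382
```

View pics/w25.png

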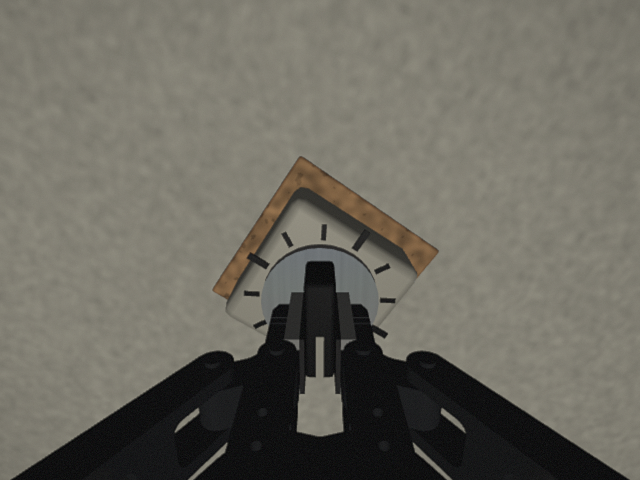

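Emit:
jog_arm(series=[[0, 0, 0, 0.7, 0, 0, 0], [0, 0, 0, 0.8, 0, 0, 0], [0, 0, 0, 0.8, 0, 0, 0], [0, 0, 0, 0.8, 0, 0, 0], [0, 0, 0, 0.8, 0, 0, 0], [0, 0, 0, 0.8, 0, 0, 0], [0, 0, 0, 0.8, 0, 0, 0]])

```text
t: 39.55
ee_pos: [433.4, -167.8, 55.4]
tool_rot: [[-0.003, 0.986, -0.167], [0.001, -0.167, -0.986], [-1.0, -0.003, -0.0]]
ft_force: [-6.3, 1.6, 18.7]
finger_gap: 10.6
```

```bash
python3 - <<'E'
from h import *
st();print(state()['wrist_torque'],yaw())
c=camera('wrist'); cv2.imwrite('pics/w26.png',c['img'])
E
```

```text
t 39.55 p [ 433.4 -167.8   55.4] f [-6.3  1.6 18.7] gap 10.6
[[-0.003, 0.986, -0.167], [0.001, -0.167, -0.986], [-1.0, -0.003, -0.0]] q [-0.68, 0.62, 1.15, 2.2, -0.8, 0.84, 0.83]
[0.20004055 1.23151969 0.17270397] -1.7383731157678681
```

View pics/w26.png

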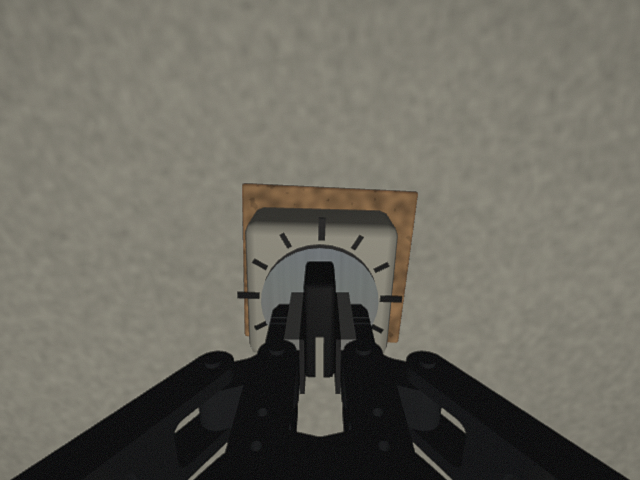

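Emit:
jog_arm(series=[[-0.008, -0.015, 0, 0.6, 0, 0, 0], [0, 0, 0, 0.8, 0, 0, 0], [0, 0, 0, 0.8, 0, 0, 0], [0, 0, 0, 0.8, 0, 0, 0], [0, 0, 0, 0.8, 0, 0, 0], [0, 0, 0, 0.8, 0, 0, 0], [0, 0, 0, 0.8, 0, 0, 0]])

```text
t: 40.48
ee_pos: [432.7, -167.5, 55.5]
tool_rot: [[-0.003, 0.76, -0.65], [0.001, -0.65, -0.76], [-1.0, -0.002, 0.001]]
ft_force: [-4.6, 0.9, 14.2]
finger_gap: 10.9
```

```bash
python3 - <<'E'
from h import *
st();print(state()['wrist_torque'],yaw())
c=camera('wrist'); cv2.imwrite('pics/w27.png',c['img'])
c=camera('side');crop(c['img'],230,260,330,350,6,'pics/s27.png')
E
```

```text
t 40.48 p [ 432.7 -167.5   55.5] f [-4.6  0.9 14.2] gap 10.9
[[-0.003, 0.76, -0.65], [0.001, -0.65, -0.76], [-1.0, -0.002, 0.001]] q [-0.73, 0.73, 1.25, 2.2, -0.92, 0.91, 0.38]
[0.2232337  1.0030725  0.12274843] -2.278276069299311
```

View pics/w27.png

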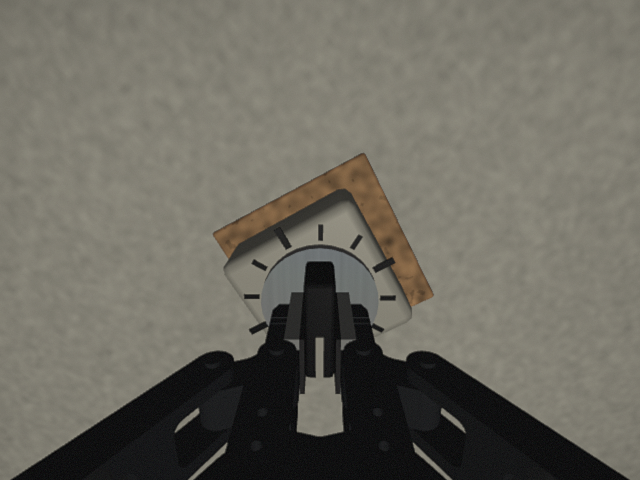

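View pics/s27.png

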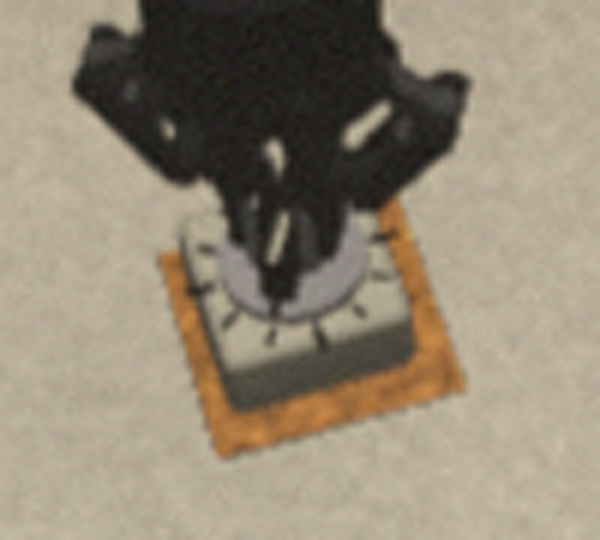

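Emit:
jog_arm(series=[[0, 0, 0, 0.7, 0, 0, 0], [0, 0, 0, 0.8, 0, 0, 0], [0, 0, 0, 0.8, 0, 0, 0], [0, 0, 0, 0.8, 0, 0, 0], [0, 0, 0, 0.8, 0, 0, 0], [0, 0, 0, 0.8, 0, 0, 0], [0, 0, 0, 0.7, 0, 0, 0], [0, 0, 0, 0, 0, 0, 0]])

```text
t: 41.58
ee_pos: [432.3, -166.9, 55.5]
tool_rot: [[-0.003, 0.319, -0.948], [0.002, -0.948, -0.319], [-1.0, -0.003, 0.002]]
ft_force: [-5.4, 1.2, 16.8]
finger_gap: 10.5
```

```bash
python3 - <<'E'
from h import *
st();print(state()['wrist_torque'],yaw())
c=camera('wrist'); cv2.imwrite('pics/w28.png',c['img'])
c=camera('side');crop(c['img'],230,260,330,350,6,'pics/s28.png')
E
```

```text
t 41.58 p [ 432.3 -166.9   55.5] f [-5.4  1.2 16.8] gap 10.5
[[-0.003, 0.319, -0.948], [0.002, -0.948, -0.319], [-1.0, -0.003, 0.002]] q [-0.77, 0.83, 1.33, 2.2, -1.02, 1.0, -0.07]
[ 0.55822369  1.05729261 -0.06301785] -2.8171619155698755
```

View pics/w28.png

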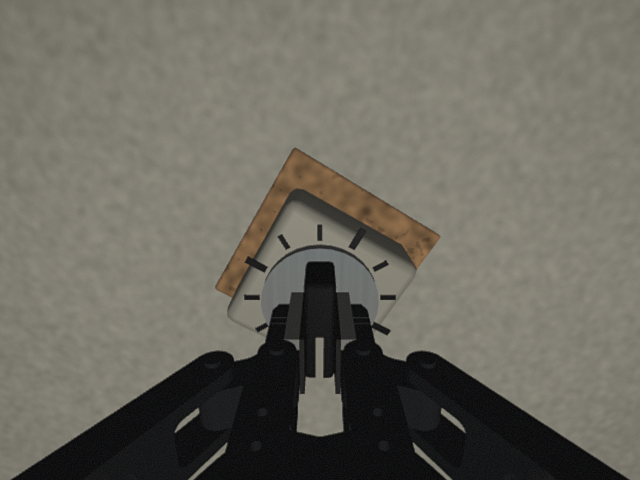

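View pics/s28.png

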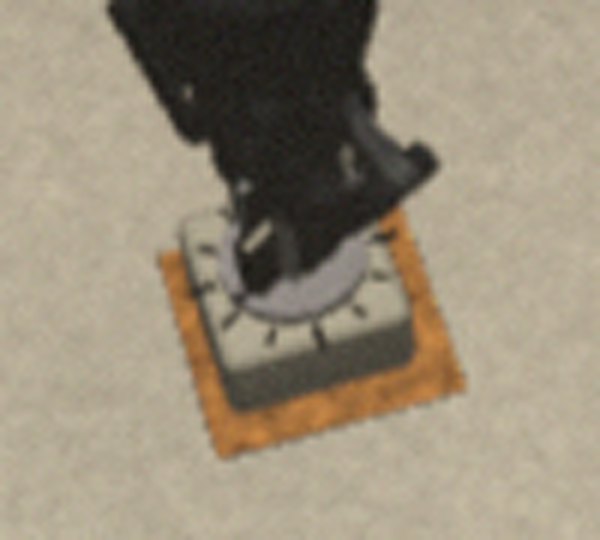

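Emit:
jog_arm(series=[[0, 0, 0, 0.7, 0, 0, 0], [0, 0, 0, 0.8, 0, 0, 0], [0, 0, 0, 0.8, 0, 0, 0], [0, 0, 0, 0.8, 0, 0, 0], [0, 0, 0, 0.8, 0, 0, 0], [0, 0, 0, 0.8, 0, 0, 0], [0, 0, 0, 0.7, 0, 0, 0], [0, 0, 0, 0, 0, 0, 0]])

```text
t: 42.68
ee_pos: [432.4, -166.3, 55.5]
tool_rot: [[-0.003, -0.214, -0.977], [0.003, -0.977, 0.214], [-1.0, -0.002, 0.004]]
ft_force: [-4.0, 5.1, 14.7]
finger_gap: 10.5
```

```bash
python3 - <<'E'
from h import *
st();print(state()['wrist_torque'],yaw())
c=camera('wrist'); cv2.imwrite('pics/w29.png',c['img'])
E
```

```text
t 42.67 p [ 432.4 -166.3   55.5] f [-4.   5.1 14.7] gap 10.5
[[-0.003, -0.214, -0.977], [0.003, -0.977, 0.214], [-1.0, -0.002, 0.004]] q [-0.79, 0.94, 1.39, 2.21, -1.11, 1.09, -0.55]
[ 0.861596    1.0174899  -0.17591734] 2.926343467666661
```

View pics/w29.png

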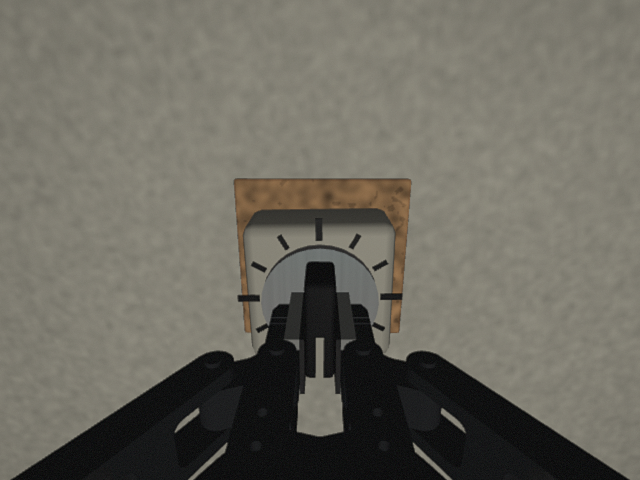

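Emit:
jog_arm(series=[[0, 0, 0, 0.7, 0, 0, 0], [0, 0, 0, 0.8, 0, 0, 0], [0, 0, 0, 0.8, 0, 0, 0], [0, 0, 0, 0.8, 0, 0, 0], [0, 0, 0, 0.8, 0, 0, 0], [0, 0, 0, 0.7, 0, 0, 0], [0, 0, 0, 0.6, 0, 0, 0], [0, 0, 0, 0, 0, 0, 0]])

```text
t: 43.72
ee_pos: [432.8, -165.8, 55.5]
tool_rot: [[-0.002, -0.67, -0.742], [0.004, -0.742, 0.67], [-1.0, -0.001, 0.004]]
ft_force: [-4.1, 4.6, 13.8]
finger_gap: 10.3
```

```bash
python3 - <<'E'
from h import *
st();print(state()['wrist_torque'],yaw())
c=camera('wrist'); cv2.imwrite('pics/w30.png',c['img'])
E
```

```text
t 43.73 p [ 432.8 -165.8   55.5] f [-4.1  4.6 13.8] gap 10.3
[[-0.002, -0.67, -0.742], [0.004, -0.742, 0.67], [-1.0, -0.001, 0.004]] q [-0.8, 1.03, 1.44, 2.21, -1.18, 1.17, -1.02]
[ 1.00465925  0.81765104 -0.06143769] 2.407010615538831
```

View pics/w30.png

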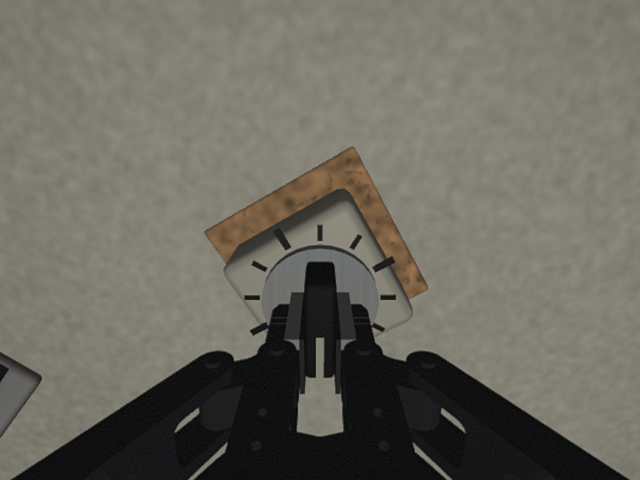

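Emit:
jog_arm(series=[[0, 0, 0, 0.7, 0, 0, 0], [0, 0, 0, 0.8, 0, 0, 0], [0, 0, 0, 0.8, 0, 0, 0], [0, 0, 0, 0.8, 0, 0, 0], [0, 0, 0, 0.8, 0, 0, 0], [0, 0, 0, 0.8, 0, 0, 0], [0, 0, 0, 0.6, 0, 0, 0], [0, 0, 0, 0, 0, 0, 0], [0, 0, 0, 0, 0, 0, 0]])

```text
t: 44.9
ee_pos: [434.0, -165.8, 55.5]
tool_rot: [[-0.0, -0.953, -0.302], [0.003, -0.302, 0.953], [-1.0, -0.0, 0.003]]
ft_force: [-1.0, 3.5, 12.2]
finger_gap: 10.8
```

```bash
python3 - <<'E'
from h import *
st();print(state()['wrist_torque'],yaw())
c=camera('wrist'); cv2.imwrite('pics/w31.png',c['img'])
c=camera('side');crop(c['img'],230,260,330,350,6,'pics/s31.png')
E
```

```text
t 44.9 p [ 434.  -165.8   55.5] f [-1.   3.5 12.2] gap 10.8
[[-0.0, -0.953, -0.302], [0.003, -0.302, 0.953], [-1.0, -0.0, 0.003]] q [-0.81, 1.11, 1.48, 2.2, -1.23, 1.24, -1.52]
[ 0.80323848  0.40131203 -0.08972399] 1.8776366263767845
```

View pics/w31.png

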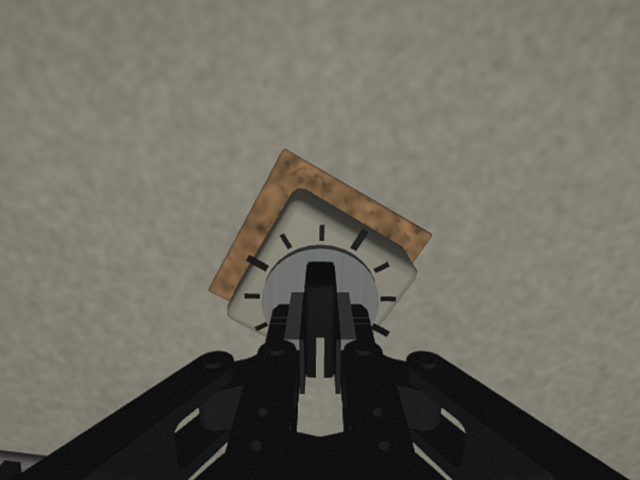

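View pics/s31.png

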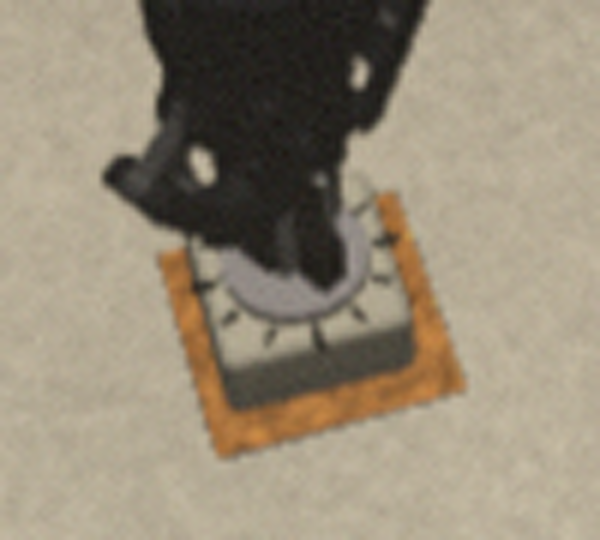

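Emit:
jog_arm(series=[[0, 0, 0, 0, 0, 0, 0.2], [0, 0, 0, 0, 0, 0, 0.35], [0, 0, 0, 0, 0, 0, 0.45], [-0.2, 0, 0, 0, 0, 0, 0.45], [-0.5, 0, 0, 0, 0, 0, 0.45], [-0.8, 0, 0, 0, 0, 0, 0.45], [-0.8, 0, 0, 0, 0, 0, 0.45], [-0.8, 0, 0, 0, 0, 0, 0.45], [0, 0, 0, 0, 0, 0, 0.45]])

```text
t: 46.12
ee_pos: [435.8, -166.3, 181.0]
tool_rot: [[0.007, -0.953, -0.303], [0.006, -0.303, 0.953], [-1.0, -0.009, 0.004]]
ft_force: [0.6, 0.9, -0.9]
finger_gap: 38.3
```

```bash
python3 - <<'E'
from h import *
st();print(yaw())
c=camera('wrist'); cv2.imwrite('pics/w32.png',c['img'])
np.save('pics/w32.npy',c,allow_pickle=True)
crop(c['img'],220,100,420,310,3,'pics/w32c.png')
E
```

```text
t 46.12 p [ 435.8 -166.3  181. ] f [ 0.6  0.9 -0.9] gap 38.3
[[0.007, -0.953, -0.303], [0.006, -0.303, 0.953], [-1.0, -0.009, 0.004]] q [-0.96, 0.6, 1.57, 2.13, -0.69, 1.12, -1.88]
1.8790580297671362
```

View pics/w32.png

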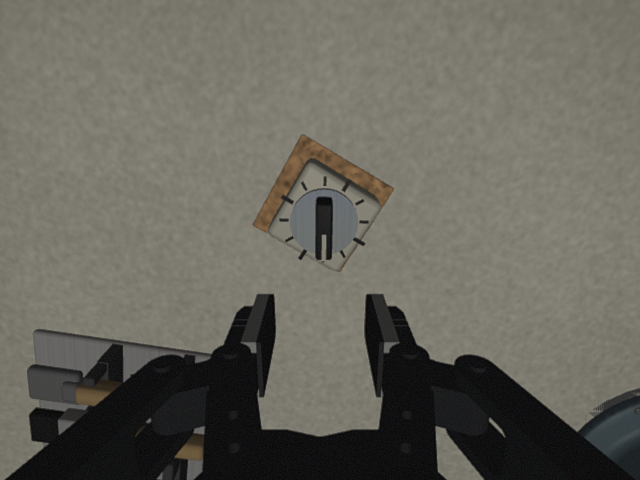

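View pics/w32c.png

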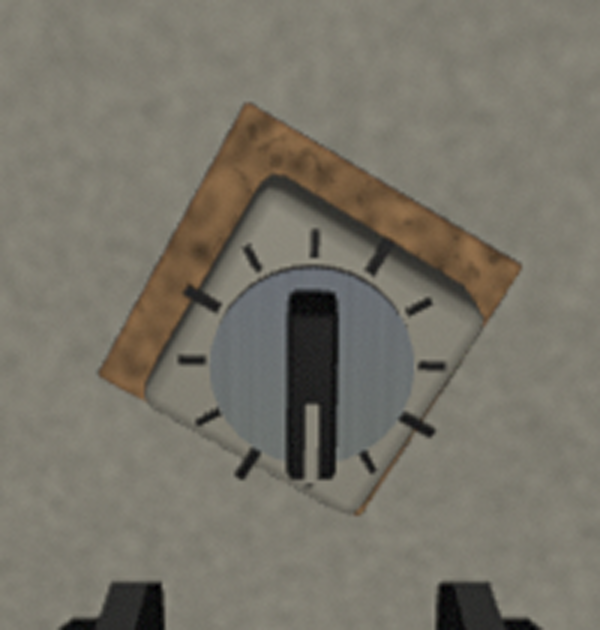

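```bash
python3 - <<'E'
from h import *
c=np.load('pics/w32.npy',allow_pickle=True).item()
D=lambda u,v,z:px('wrist',(220+u/3,100+v/3),z,c)[:2]
t=np.array([D(378,255,37),D(418,425,37),D(248,463,37),D(203,298,37)])
print('ticks c',t.mean(0),[np.arctan2(*(p-t.mean(0))[::-1]).round(3) for p in t])
print('mat', D(248,102,3),D(520,265,3),D(100,372,3), (D(520,265,3)+D(100,372,3))/2)
a,b=D(312,300,67),D(312,478,67);print('bar',np.arctan2(*(b-a)[::-1]))
c=camera('top');crop(c['img'],320,250,380,310,9,'pics/t32.png')
E
```

```text
ticks c [ 433.57751429 -167.07753405] [np.float64(-1.794), np.float64(2.902), np.float64(1.336), np.float64(-0.243)]
mat [ 469.22455016 -221.91353469] [ 383.31354867 -202.65072674] [ 488.39806596 -135.80051654] [ 435.85580731 -169.22562164]
bar 1.8822436659375539
```

View pics/t32.png

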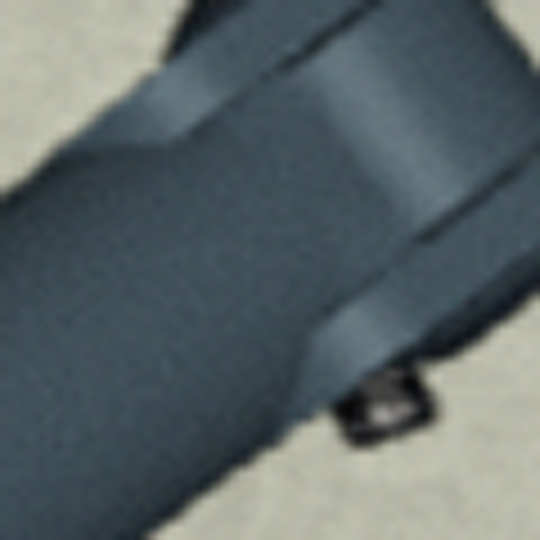

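Emit:
jog_arm(series=[[-0.3, 0, 0, -0.9, 0, 0, 0.45], [-0.3, 0, 0, -0.9, 0, 0, 0], [-0.3, 0, 0, -0.9, 0, 0, 0], [-0.3, 0, 0, -0.9, 0, 0, 0], [0, 0, 0, -0.9, 0, 0, 0], [0, 0, 0, -0.9, 0, 0, 0], [0, 0, 0, -0.9, 0, 0, 0], [0, 0, 0, -0.9, 0, 0, 0], [0, 0, 0, -0.9, 0, 0, 0], [0, 0, 0, -0.9, 0, 0, 0], [0, 0, 0, -0.9, 0, 0, 0], [0, 0, 0, -0.9, 0, 0, 0], [0, 0, 0, -0.9, 0, 0, 0], [0, 0, 0, -0.9, 0, 0, 0], [0, 0, 0, -0.9, 0, 0, 0], [0, 0, 0, -0.9, 0, 0, 0], [0, 0, 0, -0.9, 0, 0, 0], [0, 0, 0, -0.9, 0, 0, 0], [0, 0, 0, -0.9, 0, 0, 0], [0, 0, 0, -0.9, 0, 0, 0]])

```text
t: 48.72
ee_pos: [431.9, -167.0, 224.7]
tool_rot: [[-0.007, 0.512, -0.859], [-0.004, -0.859, -0.512], [-1.0, -0.001, 0.008]]
ft_force: [0.2, -0.8, -0.3]
finger_gap: -0.1
```

```bash
python3 - <<'E'
from h import *
st();print(yaw())
E
```

```text
t 48.73 p [ 431.9 -167.   224.7] f [ 0.2 -0.8 -0.3] gap -0.1
[[-0.007, 0.512, -0.859], [-0.004, -0.859, -0.512], [-1.0, -0.001, 0.008]] q [-1.0, 0.04, 1.33, 2.08, -0.04, 1.06, -0.69]
-2.6042305380653956
```

Emit:
jog_arm(series=[[0, 0, 0, -0.95, 0, 0, 0], [0, 0, 0, -0.95, 0, 0, 0], [0, 0, 0, -0.95, 0, 0, 0], [0, 0, 0, -0.95, 0, 0, 0], [0, 0, 0, -0.95, 0, 0, 0], [0, 0, 0, -0.95, 0, 0, 0], [0, 0, 0, -0.95, 0, 0, 0], [0, 0, 0, -0.95, 0, 0, 0], [0, 0, 0, -0.95, 0, 0, 0], [0, 0, 0, -0.95, 0, 0, 0], [0, 0, 0, -0.95, 0, 0, 0], [0, 0, 0, -0.95, 0, 0, 0], [0, 0, 0, -0.95, 0, 0, 0], [0, 0, 0, -0.95, 0, 0, 0], [0, 0, 0, -0.95, 0, 0, 0], [0, 0, 0, -0.95, 0, 0, 0], [0, 0, 0, -0.95, 0, 0, 0], [0, 0, 0, -0.95, 0, 0, 0], [0, 0, 0, -0.95, 0, 0, 0], [0, 0, 0, -0.95, 0, 0, 0]])

```text
t: 51.22
ee_pos: [431.8, -167.0, 224.4]
tool_rot: [[-0.008, 0.647, 0.762], [-0.003, 0.762, -0.647], [-1.0, -0.008, -0.004]]
ft_force: [-0.3, 0.3, -0.5]
finger_gap: 0.4
```

Emit:
jog_arm(series=[[0, 0, 0, -0.85, 0, 0, 0], [0, 0, 0, -0.85, 0, 0, 0], [0, 0, 0, -0.85, 0, 0, 0], [0, 0, 0, -0.85, 0, 0, 0], [0, 0, 0, -0.85, 0, 0, 0], [0, 0, 0, -0.85, 0, 0, 0], [0, 0, 0, -0.85, 0, 0, 0], [0, 0, 0, -0.85, 0, 0, 0], [0, 0, 0, -0.85, 0, 0, 0], [0, 0, 0, -0.85, 0, 0, 0], [0, 0, 0, 0, 0, 0, 0]])

```text
t: 52.6
ee_pos: [432.1, -167.0, 224.6]
tool_rot: [[-0.007, -0.142, 0.99], [-0.003, 0.99, 0.142], [-1.0, -0.002, -0.007]]
ft_force: [0.5, -0.5, -0.1]
finger_gap: 0.2
```

```bash
python3 - <<'E'
from h import *
st();print(yaw())
c=camera('top');crop(c['img'],150,190,390,310,3.3,'pics/t33.png')
y=0.142;Rm=np.array([[np.cos(y),-np.sin(y)],[np.sin(y),np.cos(y)]])
for q in ([-5,143],[-5,178]): print(q,np.array([530.2,140.8])+Rm@q)
p=np.array([530.2,140.8])+Rm@[-5,143]
plan([((*p,220),.142),((*p,76),.142)])
E
```

```text
t 52.6 p [ 432.1 -167.   224.6] f [ 0.5 -0.5 -0.1] gap 0.2
[[-0.007, -0.142, 0.99], [-0.003, 0.99, 0.142], [-1.0, -0.002, -0.007]] q [-0.86, 0.03, 1.18, 2.08, -0.03, 1.06, 2.04]
0.14214879513349626
[-5, 143] [505.01249828 281.65307862]
[-5, 178] [500.05918396 316.30080116]
to [505.  281.7 220. ] 0.142 | turn units [-0.   -0.06  0.02] | shift units [ 0.12 10.85  3.38] min rows 11
to [505.  281.7  76. ] 0.142 | turn units [0. 0. 0.] | shift units [3.6 0.  0. ] min rows 4
```

View pics/t33.png

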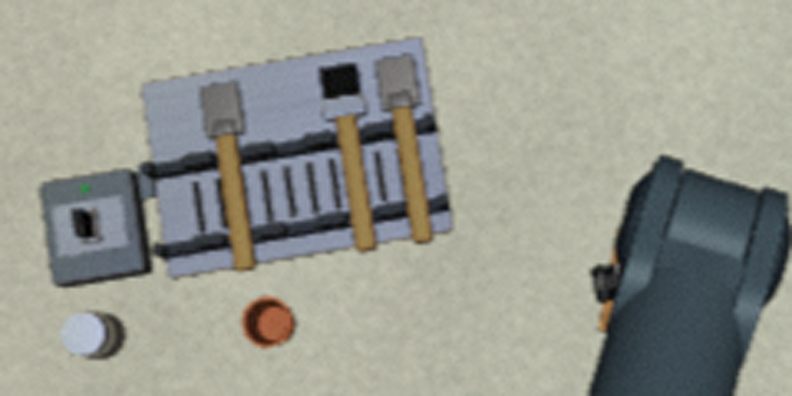

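Emit:
jog_arm(series=[[0, 0.7, 0.25, 0, -0.06, 0.02, 0], [0, 0.9, 0.28, 0, 0, 0, 0], [0, 0.9, 0.28, 0, 0, 0, 0], [0, 0.9, 0.28, 0, 0, 0, 0], [0, 0.9, 0.28, 0, 0, 0, 0], [0, 0.9, 0.28, 0, 0, 0, 0], [0, 0.9, 0.28, 0, 0, 0, 0], [0, 0.9, 0.28, 0, 0, 0, 0], [0, 0.9, 0.28, 0, 0, 0, 0], [0, 0.9, 0.28, 0, 0, 0, 0], [0, 0.9, 0.28, 0, 0, 0, 0], [0.5, 0.85, 0.28, 0, 0, 0, 0], [0.8, 0, 0, 0, 0, 0, 0], [0.7, 0, 0, 0, 0, 0, 0], [0.3, 0, 0, 0, 0, 0, 0], [0, 0, 0, 0, 0, 0, 0], [0, 0, 0, 0, 0, 0, 0]])

```text
t: 54.78
ee_pos: [506.2, 270.4, 136.6]
tool_rot: [[0.006, -0.143, 0.99], [0.003, 0.99, 0.143], [-1.0, 0.002, 0.006]]
ft_force: [-0.2, 0.3, -0.3]
finger_gap: -0.1
```

```bash
python3 - <<'E'
from h import *
st();print(yaw())
c=camera('wrist'); cv2.imwrite('pics/w34.png',c['img']);np.save('pics/w34.npy',c,allow_pickle=True)
c=camera('side');crop(c['img'],170,110,300,220,5,'pics/s34.png')
E
```

```text
t 54.77 p [506.2 270.4 136.6] f [-0.2  0.3 -0.3] gap -0.1
[[0.006, -0.143, 0.99], [0.003, 0.99, 0.143], [-1.0, 0.002, 0.006]] q [-1.17, 0.43, 0.74, 1.9, -0.36, 0.93, 1.46]
0.14347176212903015
```

View pics/w34.png

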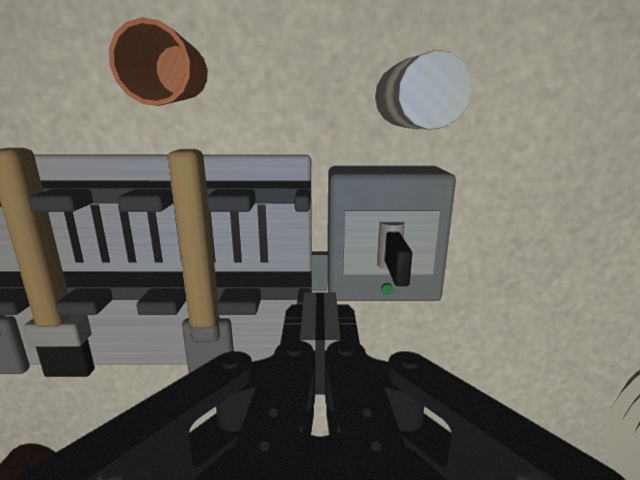

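View pics/s34.png

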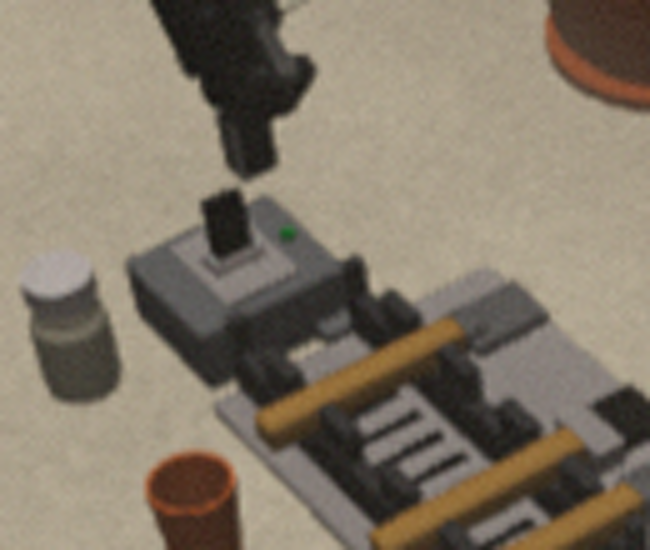

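Emit:
jog_arm(series=[[0.4, 0, 0, 0, 0, 0, 0], [0.6, 0, 0, 0, 0, 0, 0], [0.4, 0, 0, 0, 0, 0, 0], [0.12, 0, 0, 0, 0, 0, 0], [0, 0, 0, 0, 0, 0, 0], [0, 0, 0, 0, 0, 0, 0]])

```text
t: 55.62
ee_pos: [506.3, 270.7, 75.6]
tool_rot: [[0.006, -0.144, 0.99], [0.003, 0.99, 0.144], [-1.0, 0.003, 0.006]]
ft_force: [-0.9, 0.8, -0.4]
finger_gap: -0.0
```

```bash
cat >> h.py <<'E'
def rk():
    y=0.142;p=np.array(state()['ee_pos'][:2])-[530.2,140.8];print('rack xy',round(p@[np.cos(y),np.sin(y)],1),round(p@[-np.sin(y),np.cos(y)],1))
E
python3 - <<'E'
from h import *
st();rk()
c=np.load('pics/w34.npy',allow_pickle=True).item()
print(px('wrist',(405,268),83,c))
c=camera('wrist'); cv2.imwrite('pics/w35.png',c['img'])
c=camera('side');crop(c['img'],170,110,300,220,5,'pics/s35.png')
E
```

```text
t 55.62 p [506.3 270.7  75.6] f [-0.9  0.8 -0.4] gap -0.0
[[0.006, -0.144, 0.99], [0.003, 0.99, 0.144], [-1.0, 0.003, 0.006]] q [-1.11, 0.52, 0.68, 1.93, -0.44, 0.83, 1.52]
rack xy -5.3 131.9
[499.77008608 316.518614    83.        ]
```

View pics/w35.png

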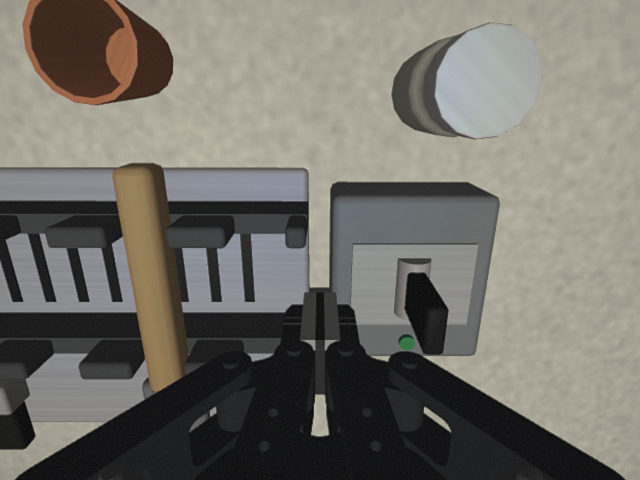

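View pics/s35.png

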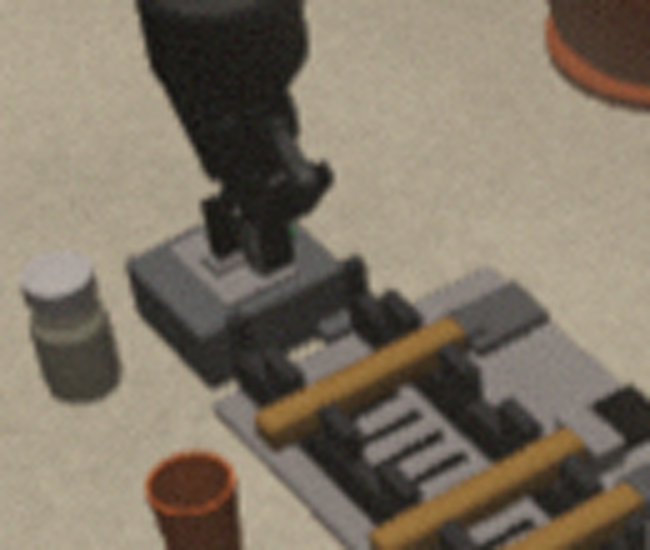

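Emit:
jog_arm(series=[[0, 0.3, 0, 0, 0, 0, 0], [0, 0.3, 0, 0, 0, 0, 0], [0, 0.15, 0, 0, 0, 0, 0], [0, 0, 0, 0, 0, 0, 0]])

```text
t: 56.22
ee_pos: [501.1, 301.1, 74.9]
tool_rot: [[0.005, -0.146, 0.989], [0.003, 0.989, 0.146], [-1.0, 0.002, 0.005]]
ft_force: [0.1, -0.8, -0.2]
finger_gap: -0.1
```

```bash
python3 - <<'E'
from h import *
st();rk()
c=camera('wrist'); crop(c['img'],260,170,520,400,2.4,'pics/w36.png')
E
```

```text
t 56.23 p [501.1 301.1  74.9] f [ 0.1 -0.8 -0.2] gap -0.1
[[0.005, -0.146, 0.989], [0.003, 0.989, 0.146], [-1.0, 0.002, 0.005]] q [-1.15, 0.54, 0.67, 1.91, -0.44, 0.84, 1.47]
rack xy -6.2 162.8
```

View pics/w36.png

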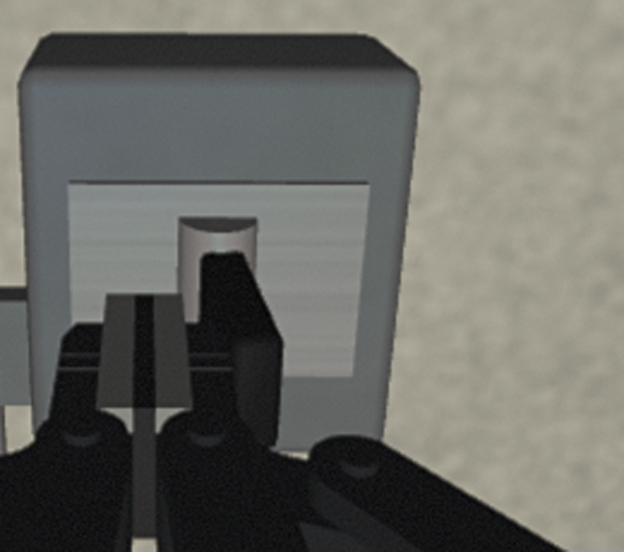

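Emit:
jog_arm(series=[[0, 0.15, 0, 0, 0, 0, 0], [0, 0.1, 0, 0, 0, 0, 0], [0, 0, 0, 0, 0, 0, 0]])

```text
t: 56.65
ee_pos: [499.7, 309.6, 74.7]
tool_rot: [[0.004, -0.144, 0.99], [0.002, 0.99, 0.144], [-1.0, 0.001, 0.004]]
ft_force: [-0.1, -2.0, -0.7]
finger_gap: 0.1
```

```bash
python3 - <<'E'
from h import *
st();rk()
c=camera('wrist'); crop(c['img'],260,170,520,400,2.4,'pics/w37.png')
c=camera('side');crop(c['img'],190,120,270,200,6,'pics/s37.png')
E
```

```text
t 56.65 p [499.7 309.6  74.7] f [-0.1 -2.  -0.7] gap 0.1
[[0.004, -0.144, 0.99], [0.002, 0.99, 0.144], [-1.0, 0.001, 0.004]] q [-1.16, 0.55, 0.67, 1.9, -0.45, 0.84, 1.45]
rack xy -6.3 171.4
```

View pics/w37.png

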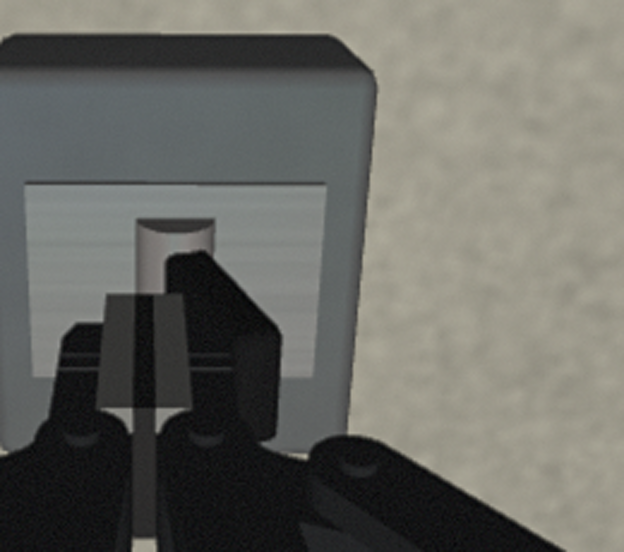

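View pics/s37.png

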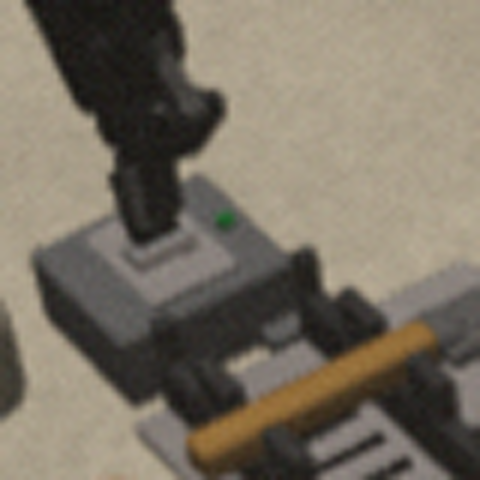

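Emit:
jog_arm(series=[[0, 0.15, 0, 0, 0, 0, 0], [0, 0.1, 0, 0, 0, 0, 0], [0, 0, 0, 0, 0, 0, 0]])

```text
t: 57.12
ee_pos: [498.8, 316.6, 74.8]
tool_rot: [[0.004, -0.142, 0.99], [-0.002, 0.99, 0.142], [-1.0, -0.003, 0.004]]
ft_force: [0.5, -7.5, 1.2]
finger_gap: 0.2
```

Emit:
jog_arm(series=[[0, 0, 0, 0, 0, 0, 0], [0, 0, 0, 0, 0, 0, 0], [0, 0, 0, 0, 0, 0, 0], [0, 0, 0, 0, 0, 0, 0], [0, 0, 0, 0, 0, 0, 0], [0, 0, 0, 0, 0, 0, 0], [0, 0, 0, 0, 0, 0, 0], [0, 0, 0, 0, 0, 0, 0]])

```text
t: 58.12
ee_pos: [498.8, 316.6, 74.8]
tool_rot: [[0.004, -0.142, 0.99], [-0.002, 0.99, 0.142], [-1.0, -0.002, 0.004]]
ft_force: [0.6, -7.2, 1.2]
finger_gap: 0.2
```

```bash
python3 - <<'E'
from h import *
c=camera('wrist'); crop(c['img'],260,170,520,400,2.4,'pics/w38.png')
st();rk()
E
```

```text
t 58.17 p [498.8 316.7  74.8] f [ 0.5 -7.   0.7] gap -0.1
[[0.004, -0.142, 0.99], [-0.002, 0.99, 0.142], [-1.0, -0.002, 0.004]] q [-1.17, 0.56, 0.67, 1.89, -0.44, 0.85, 1.44]
rack xy -6.2 178.5
```

View pics/w38.png

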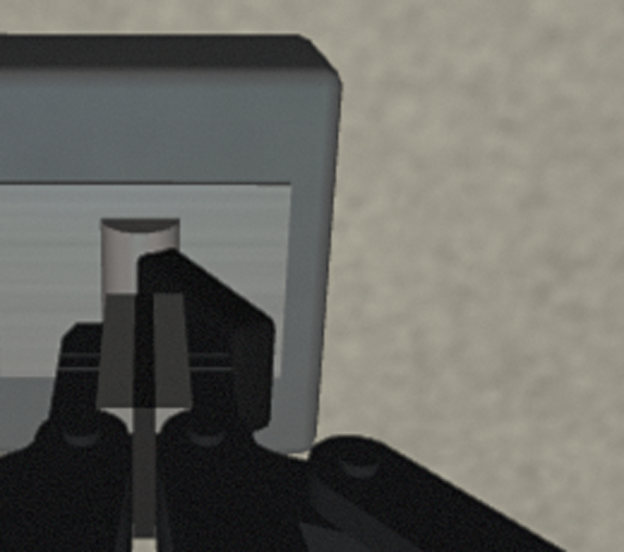

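Emit:
jog_arm(series=[[0, -0.3, 0, 0, 0, 0, 0], [0, -0.4, 0, 0, 0, 0, 0], [0, -0.4, 0, 0, 0, 0, 0], [0, -0.2, 0, 0, 0, 0, 0], [0, 0, 0, 0, 0, 0, 0], [-0.3, 0, 0, 0, 0, 0, 0], [-0.7, 0, 0, 0, 0, 0, 0], [-0.9, 0, 0, 0, 0, 0, 0], [-0.9, 0, 0, 0, 0, 0, 0], [-0.9, 0, 0, 0, 0, 0, 0], [0, 0, 0, 0, 0, 0, 0], [0, 0, 0, 0, 0, 0, 0]])

```text
t: 59.68
ee_pos: [504.7, 268.7, 223.0]
tool_rot: [[0.004, -0.145, 0.989], [0.003, 0.989, 0.145], [-1.0, 0.003, 0.005]]
ft_force: [-0.7, 0.7, 0.0]
finger_gap: 0.0
```

```bash
python3 - <<'E'
from h import *
st()
c=camera('wrist'); cv2.imwrite('pics/w39.png',c['img']);np.save('pics/w39.npy',c,allow_pickle=True)
c=camera('side');cv2.imwrite('pics/s39.png',c['img'])
c=camera('top');crop(c['img'],150,190,390,310,3.3,'pics/t39.png')
E
```

```text
t 59.67 p [504.7 268.7 223. ] f [-0.7  0.7  0. ] gap 0.0
[[0.004, -0.145, 0.989], [0.003, 0.989, 0.145], [-1.0, 0.003, 0.005]] q [-1.23, 0.32, 0.8, 1.84, -0.26, 1.09, 1.38]
```

View pics/w39.png

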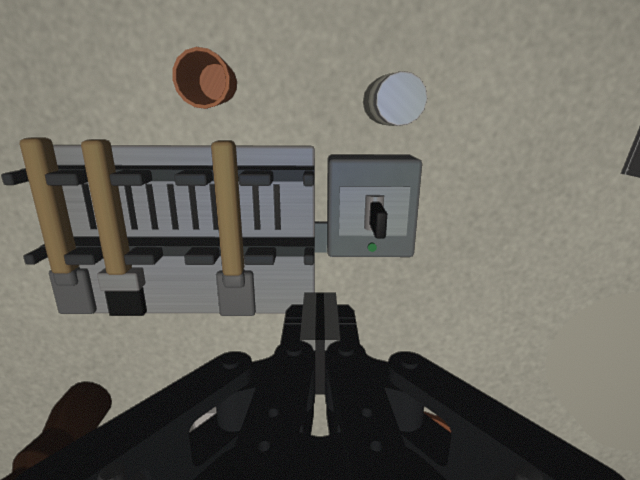

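View pics/s39.png

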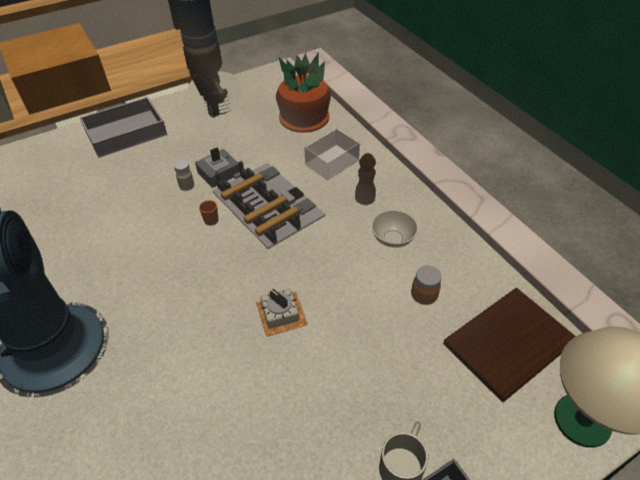

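View pics/t39.png

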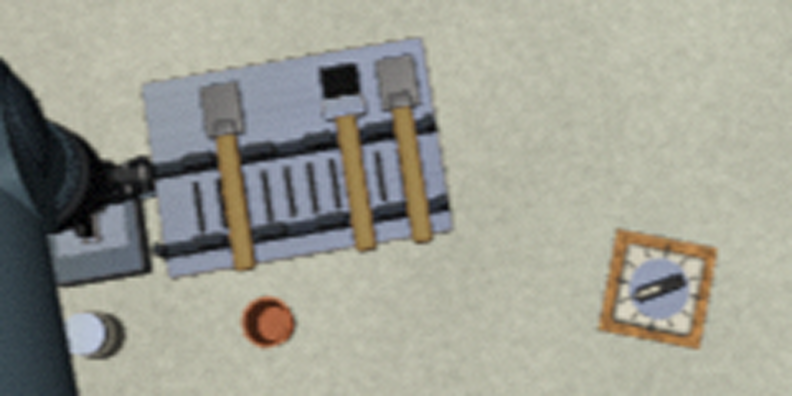

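```bash
python3 - <<'E'
from h import *
c=np.load('pics/w39.npy',allow_pickle=True).item();y=.142
for a,b in(((223.5,146),(233.5,277)),((97,145),(121,273)),((37,143),(65,272))):
    r=[]
    for q in(a,b):
        p=px('wrist',q,53,c)[:2]-[530.2,140.8]; r.append((p@[np.cos(y),np.sin(y)],p@[-np.sin(y),np.cos(y)]))
    print(np.round(r,1).tolist())
from cell import close_job
print(close_job())
st()
E
```

```text
[[-61.1, 53.6], [53.4, 53.3]]
[[-61.6, -46.8], [49.7, -46.6]]
[[-63.1, -94.0], [48.8, -96.2]]
the job is handed in; nothing more can be done
None
the job is handed in; nothing more can be done
```

The job is handed in, with every step done at about 60 s of the 210 s; `close_job()` gave no verdict.

- **Tools:** Only three were on the counter: two spatulas and a brush. They lie in cradles 3 and 0 (spatulas) and 1 (brush), heads beyond the back comb. In the last images the handle ends are 61–63 mm in front of the rack's centre line, against 65 mm nominal, so they are about 2–4 mm off centre, well inside the 20 mm limit.
- **Disagreement:** In the last wrist picture the sideways positions of the tools in cradles 1 and 0 read 5 mm and 8–10 mm off. I put this down to measuring at the picture's edge, because close-up views showed both handles in their notches.
- **Timer:** Nothing marks which long tick is zero, so I took the one pointing away from the robot. Two things bear this out:
    - The dial turned freely about 3.9 rad clockwise without reaching a stop.
    - The pointer ended exactly on a tick.

  I wound it in one grasp, pressing with about 12–19 N, slightly over the 10–15 N advised. The final reading was about 4.17 rad (target 4.189). The unit is about 0.02 rad from square and 3 mm from the mat's middle.
- **Switch:** I pushed it left against its stop (about 7 N) and held it for about 1.2 s, then let go. It reads upright again in the images.
- **Bystanders:** None showed any movement in the final side view, and the gripper was clear of everything.

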